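# Shut the sample bay and hold the pump flap at the gauge arm

## Task

Get the instrument on the bench ready for a look at its pump heads: first push the front door of the sample bay shut until it seats on its catch, and only then lift the inspection flap on top by its tab until the flap is in line with the steel gauge arm beside it. The flap falls shut by itself, so finish with the gripper still holding it there, steady, with the door still shut. Do not shift the gauge arm or disturb the bottle, the beaker or the vial rack.

Things in the scene. Friction and masses are not known exactly. Their poses are not given: they have to be found in the camera images.
- module: White instrument housing fixed on the bench, 300 deep (x) x 400 wide (y) x 160 high; position and yaw differ each time. Origin: centre of its underside, on the bench. x axis from its front face (x = -150 mm, toward the robot) to its rear, y to the left seen from the robot, z up. Left half: sample bay with front door. Right half: pump bay, display in front, inspection flap on top (z = 160).
- door (a joint): Angle (rad) of the sample bay's front door: 0 = fully shut, grows as its free left edge swings toward the robot; starts 0.35 to 0.65. Light hinge, stays where it is left. A ball catch resists over the last 0.12 rad (about 6 N at the grip), then snaps over, pulls the door to 0 and keeps it shut; seated is below 0.02.
- door_hinge (a point): Point on the door's vertical hinge line at the door's right edge, 110 mm above the bench; in the module frame at x = -158, y = +20 mm. Axes turn with the door. The white door panel is 150 wide, 16 thick, from 20 to 148 mm above the bench.
- door_grip (a point): Centre of the flat outer face of the door's grey grip block, 110 mm above the bench, 115 mm from the hinge line along the door and 43 mm out from it square to the door. Block 30 wide, 70 high (75 to 145 above the bench), standing 35 mm off the panel. Axes turn with the door: -x straight out of the outer face (push along +x), +y along the door to its free edge.
- flap (a joint): Angle (rad) of the inspection flap: 0 = lying shut on the module (its start), grows as its front edge is lifted, stop at 1.25. Hinge almost without friction: the flap (0.35 kg, varies) falls shut from any angle when let go; about 1.5 N at the tab carries it.
- flap_hinge (a point): Middle of the flap's horizontal hinge line, which runs along the module's y; in the module frame at x = 0, y = -100, z = 160 mm.
- flap_grip (a point): Centre of the flap's bare metal lifting tab, where to grip it: 175 mm from the hinge line, 6 mm above it when shut (166 above the bench). Tab 30 wide (along the hinge line), 14 thick, in the plane of the flap at mid-width, sticking out 50 mm past its front edge; free space at both sides, front and below. Grey flap plate: 150 long, 190 wide, 8 thick. x axis: along the flap to the hinge.
- gauge (a joint): Angle (rad) at which the gauge arm is set, 0.45 to 0.85: same zero, direction and hinge line as flap, so the flap is in line when flap equals this number. A stiff friction clamp holds the arm; it must not be moved.
- gauge_tip (a point): Front end of the steel gauge arm, a flat strip 130 long, 18 wide, 6 thick on the flap's hinge line just right of the flap (9 mm gap), beside a fixed aluminium quadrant plate. The point is 150 mm from the hinge line, in the strip's mid-plane; x axis along the strip to the hinge. In line: flap plate and strip lie in one plane.
- bottle: Bystander: amber bottle with blue cap, 64 across, 150 high, standing to the left, level with the module's front. Origin: centre of its underside.
- beaker: Bystander: glass beaker, 68 across, 85 high, standing to the right, a little in front of the module. Origin: centre of its underside.
- vial_rack: Bystander: white vial rack 100 x 50 x 30 with small capped vials, 53 high in all, right of the module near its front. Origin: centre of its underside.

How it is judged:
By the outcome, as a careful person would: the job done as asked, in the order asked, and still so for the second after the job is handed in, while the arm keeps its last pose, push and grip.
It also fails if it takes over 56 s, if anything falls off the work surface, if the arm or the gripper's body presses on something with over 40 N, if the wrist force passes 120 N, or if a joint passes its speed limit or range.

## Robot

A 6-joint arm with a two-finger parallel gripper is mounted at the origin on the work surface. World frame = base frame: x ahead of the robot, y to its left, z up, the work surface at z = 0. Lengths are in m, angles in degrees, forces in N, time in s.
With the tool pointing down it reaches from about 0.25 to 0.725 m from the base axis. Payload 9.7 kg.
Tool frame: the origin (TCP) lies midway between the tips of the shut fingers; the grasp point (between the pads) lies 19 mm behind it; z points along the fingers, y is the direction in which the jaws open and shut (so a half turn about z gives the same grasp; the last joint's range is limited). The gripper opens to 85 mm and grips with 20 to 120 N. Pads are 22 mm wide; open, the fingers measure 114 mm over their backs; the gripper's body (76 mm by 85 mm) begins 54 mm behind the grasp point. The pads swing forward as they close: fully open they stand 13 mm farther back than shut.
Start: joints at [-67.609, 4.979, 10.078, 95.1, 0, 90], TCP at [0.21, -0.509, 0.196] pointing down, gripper open.
Joint ranges: [-179.16, 179.16], [-48.56, 103.87], [-65.8, 70.77], [-126.05, 130.52], [-82.76, 87.17], [-180, 180]. Speed limits (degrees/s): [127.2, 127.2, 147.25, 180, 180, 180].

## Interface

Orientations are given as [roll, pitch, yaw] about the fixed x, y, z axes, in that order (R = Rz(yaw) Ry(pitch) Rx(roll)).
In Python, from workcell import bot, camera, recognise gives the robot as it stands. The module is installed in compiled form; this text tells all that it offers.
- The arm moves only by the tool apply_moves, never from a script. Its argument "targets" is one flat list of numbers, 7 for each row, row after row: the shift along the world's x, y, z in units of 30 mm (1.0 is 30 mm), then the turn, a rotation vector about the world's x, y, z in units of 6 degrees (1.0 is 6 degrees), then the opening, from 0 (shut) to 1 (fully open). A call has 1 to 5 rows; each row is the pose to reach, as a shift and turn from the pose commanded when the call began; what a row does not reach only later rows make up. A row lasts 1/10 s, in which the tool goes at most 50 mm and 8.59 degrees, less where a joint would pass 70% of its speed; a pose out of reach is approached as far as the arm can. A call with a gripper value outside its range is refused whole. The fingers move at their own pace and stop on an object; "newtons" is the grip in N (left out, the last holds). Time passes only in rows, so rows that repeat a pose let the fingers close. It gives the time, the measured TCP pose, the force and the opening at its end, in the units of the state.
- bot.get_obs(): the state, without advancing time (a new reading comes with each control period).
- camera(name): name is "scene" or "side" or "wrist"; returns a dict with "img" (480x640x3 uint8, red, green, blue), "intrinsics" (3x3 intrinsics, pixels), "origin" and "rotation" of the camera in the world. Camera axes: x right, y up, looking along -z (the intrinsics and any distortion apply to the point x, -y, -z); pixel columns grow to the right and rows downward; lengths in m; the calibration is good to about 2 mm. The wrist camera is an equidistant fisheye: a pixel r from the principal point sees the ray r / f radians off the axis. A picture is of the moment at which its call begins. There is no depth.
- bot.job_done(): hands the job in, once; it reports no verdict.
Trained networks look in the newest picture that a camera, given by its name, has taken for a name from the list of things; names that differ only in an ending like _2 or _b are one class to them, and where a whole thing is asked for, a point or a joint stands for the part that bears it (a point fixed in the world has none). Each returns a list of dicts, best first, with "conf" (0 to 1); they miss things now and then, are a little off and sometimes report something else, mostly with a low value. They report only what shows in the picture. A call takes as long as a camera call.
- recognise(query, camera): "box" ([left, top, right, bottom] in pixels, round what is visible of it).
The state is a dict: "time": time; "q": joint angles; "qd": joint speeds; "joint_efforts": joint torques, N m; "ee_pos": TCP position; "tcp_rot": TCP orientation; "wrist_force": force on the tool from outside, world axes, zero at the start; "torque": the same for the moment, N m; "opening": finger opening in m.
Only numpy, scipy, OpenCV 4.12 (cv2) and the standard library are available. Lean on these libraries where they do the work, as an engineer would, in place of code of your own. Each camera call takes 0.05 s, during which the arm holds its last target.

## Working session

There is one attempt and no reset: what is moved stays moved. The work goes in short steps, Python scripts to look and compute and a tool call to move; the robot and the scene stay as the last step left them, time stands still between calls to the robot, and variables do not carry over. Pictures are saved under pics/ and viewed, and the job is handed in when it is done.

Besides the shell and the picture viewer there is one more tool, called by a JSON object that holds its "fn" and its "kwargs", one argument or row to a line. apply_moves: Moves the arm, as the interface text tells. Its arguments: {"type":"object","properties":{"targets":{"type":"array"},"newtons":{"type":"number"}},"required":["targets"]}

```bash
mkdir -p pics; ls
python3 - <<'E'
from workcell import bot,camera,recognise
import cv2,numpy as np
print(bot.get_obs())
for n in ["scene","side","wrist"]:
    c=camera(n); cv2.imwrite(f"pics/{n}0.png",c["img"][:,:,::-1])
    print(n,c["intrinsics"].tolist(),c["origin"],c["rotation"], [k for k in c])
    for q in ["module","door","door_grip","flap","flap_grip","gauge","bottle","beaker","vial_rack"]:
        try: print(q,[(np.round(d["box"]).tolist(),round(d["conf"],2)) for d in recognise(q,n)][:2])
        except Exception as e: print(q,e)
E
```

```text
pics
{'time': 0.0, 'q': array([-6.76090645e+01,  5.01072904e+00,  1.00305482e+01,  9.50993647e+01,
        2.35123711e-04,  9.00017919e+01]), 'qd': array([ 0.00519406, -0.09493876,  0.02685711, -0.01865816, -0.04992327,
       -0.02158469]), 'joint_efforts': array([-1.63518805e-03, -5.20389211e+01,  4.64803720e+01,  1.64825411e-02,
       -8.70093527e-05,  9.13351101e-06]), 'ee_pos': array([ 0.20939465, -0.50825427,  0.19505169]), 'tcp_rot': array([-1.79920454e+02, -2.32635733e-04,  2.23891432e+01]), 'wrist_force': array([-0.26367413,  0.5588026 ,  0.13518342]), 'torque': array([-0.03827689,  0.0154008 , -0.03793564]), 'opening': 0.08574793246675096}
scene [[561.7844023948837, 0.0, 324.77842086934527], [0.0, 561.7844023948837, 245.9644768968295], [0.0, 0.0, 1.0]] [ 0.97412217 -0.58790751  1.24219203] [32.55504707 -0.96228763 36.30646529] ['img', 'intrinsics', 'origin', 'rotation']
module [([248.0, 184.0, 481.0, 407.0], 0.97)]
door [([325.0, 183.0, 352.0, 228.0], 0.9)]
door_grip [([324.0, 183.0, 350.0, 233.0], 0.77)]
flap [([270.0, 235.0, 370.0, 327.0], 0.78)]
flap_grip [([266.0, 232.
[... 544 characters left out ...]
, 247.0, 322.0, 343.0], 0.82)]
door_grip [([283.0, 245.0, 324.0, 343.0], 0.87)]
flap [([283.0, 158.0, 391.0, 240.0], 0.77)]
flap_grip [([281.0, 158.0, 391.0, 234.0], 0.84), ([350.0, 153.0, 394.0, 159.0], 0.51)]
gauge [([349.0, 150.0, 395.0, 159.0], 0.48)]
bottle [([200.0, 348.0, 244.0, 406.0], 0.8)]
beaker [([442.0, 203.0, 475.0, 248.0], 0.8)]
vial_rack []
wrist [[371.64829954431775, 0.0, 322.3565665834636], [0.0, 371.64829954431775, 238.5428653144508], [0.0, 0.0, 1.0]] [ 0.27547684 -0.48112501  0.37395153] [-1.61475201e+01 -1.41918033e-02 -6.76647172e+01] ['img', 'intrinsics', 'origin', 'rotation']
module []
door []
door_grip []
flap []
flap_grip []
gauge []
bottle []
beaker []
vial_rack []
```

View pics/scene0.png

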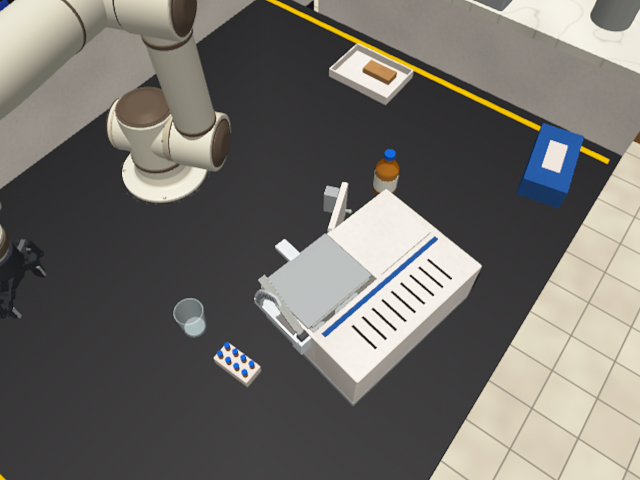

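View pics/side0.png

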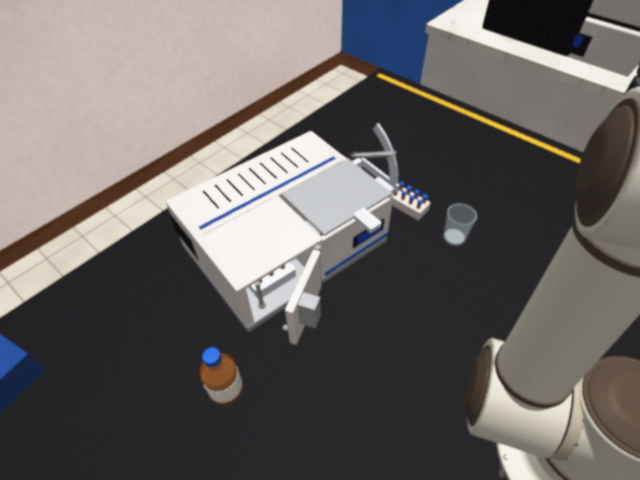

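View pics/wrist0.png

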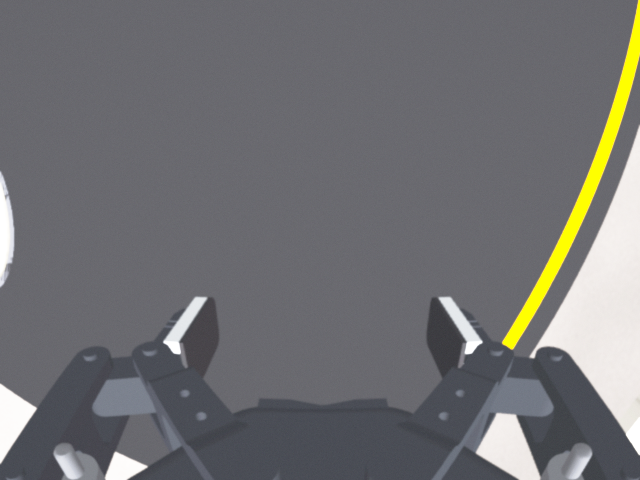

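Run:
```python
import cv2
a=cv2.imread("pics/scene0.png")[130:430,160:500]; cv2.imwrite("pics/s0z.png",cv2.resize(a,None,fx=2,fy=2,interpolation=cv2.INTER_CUBIC)[:600])
a=cv2.imread("pics/side0.png")[110:360,150:480]; cv2.imwrite("pics/d0z.png",cv2.resize(a,None,fx=2.4,fy=2.4,interpolation=cv2.INTER_CUBIC)[:600,:800])
```

```text
(no output)
```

View pics/s0z.png

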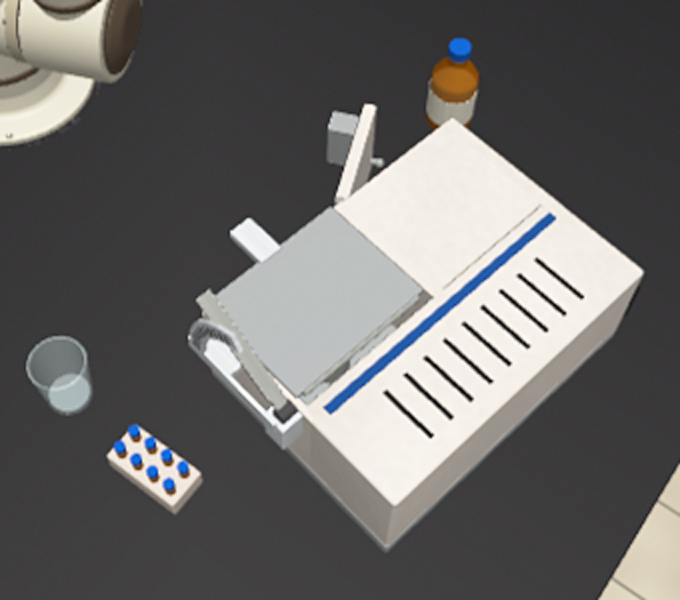

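View pics/d0z.png

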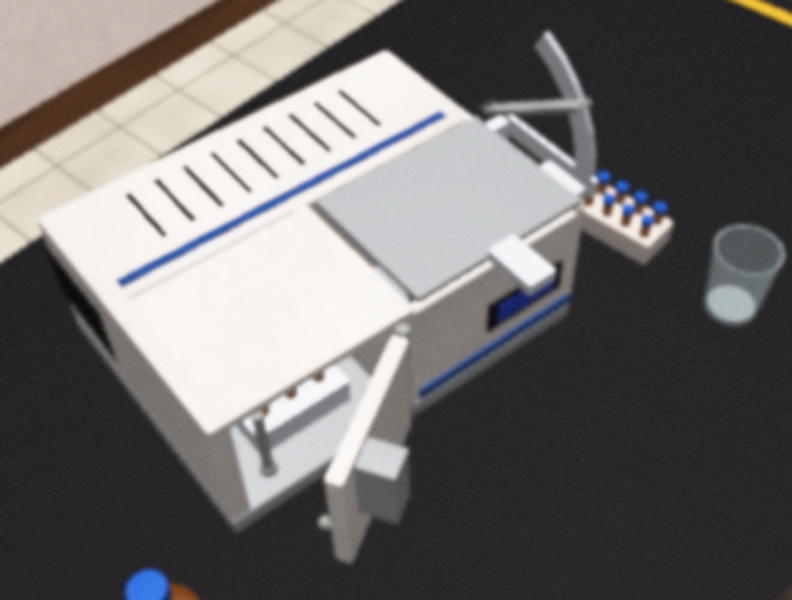

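```bash
cat > h.py <<'E'
import numpy as np,cv2
from scipy.spatial.transform import Rotation as R
from scipy.optimize import least_squares
K={"scene":[561.784,324.778,245.964],"side":[443.828,325.418,239.341]}
P={"scene":([0.97412217,-0.58790751,1.24219203],[32.55504707,-0.96228763,36.30646529]),
"side":([0.17636571,0.43645073,0.84167072],[39.95525547,0.35205232,-138.96062125])}
def proj(n,p):
    o,r=P[n]; c=(np.atleast_2d(p)-o)@R.from_euler('xyz',r,degrees=True).as_matrix()
    f,cx,cy=K[n]; return np.c_[cx+f*c[:,0]/-c[:,2], cy-f*c[:,1]/-c[:,2]]
def mod2w(m,p):  # m=[x,y,yaw rad], p mm
    p=np.atleast_2d(p)/1000.; c,s=np.cos(m[2]),np.sin(m[2])
    return np.c_[m[0]+c*p[:,0]-s*p[:,1], m[1]+s*p[:,0]+c*p[:,1], p[:,2]]
def door(a,u,out,z): # u along door from hinge, out outward(-x), mm -> module
    # shut: along +y, outward -x; opening swings free edge to -x
    return [-158-u*np.sin(a)-out*np.cos(a), 20+u*np.cos(a)-out*np.sin(a), z]
def flap(a,r,h,y=-100): # r from hinge toward front, h above plane
    return [-r*np.cos(a)+h*np.sin(a)*1, y, 160+r*np.sin(a)+h*np.cos(a)]
E
cat > fit.py <<'E'
from h import *
S=lambda u,v:(160+u/2,130+v/2); D=lambda u,v:(150+u/2.4,110+v/2.4)
obs=[("scene",[150,200,160],S(643,271)),("scene",[150,-200,160],S(388,500)),("scene",[-150,200,160],S(452,119)),("scene",[150,-200,0],S(387,549)),
("side",[-150,200,160],D(210,433)),("side",[150,200,160],D(41,222)),("side",[150,-200,160],D(385,50)),("side",[-150,200,0],D(237,528))]
f=lambda m:np.concatenate([(proj(n,mod2w(m,p))[0]-q) for n,p,q in obs])
s=least_squares(f,[0.6,-0.15,0.0]); m=s.x
print(m,np.degrees(m[2])); print(s.fun.reshape(-1,2).round(1))
for nm in ("scene","side"):
    a=cv2.imread(f"pics/{nm}0.png"); k=2.4
    off=(160,130) if nm=="scene" else (150,110)
    b=cv2.resize(a[off[1]:off[1]+250 if nm=="side" else 400,off[0]:off[0]+330],None,fx=k,fy=k,interpolation=cv2.INTER_CUBIC)[:600]
    def L(p,q,col):
        x=(proj(nm,mod2w(m,np.array([p,q])))-off+0.5)*k-.5
        cv2.line(b,*[tuple(int(t) for t in y) for y in x],col,1,cv2.LINE_AA)
    for z in (0,160):
        c=[[-150,-200,z],[-150,200,z],[150,200,z],[150,-200,z]]
        for i in range(4): L(c[i],c[(i+1)%4],(0,0,255))
    import sys
    dA,gA,fA=map(float,sys.argv[1:4])
    for z in (20,148): L(door(dA,0,8,z),door(dA,150,8,z),(0,200,0)); 
    for z in (75,145):
        c=[door(dA,u,o,z) for u,o in((100,8),(130,8),(130,43),(100,43))]
        for i in range(4): L(c[i],c[(i+1)%4],(255,0,255))
    for y in (-213-9,-213+9-0): L(flap(gA,20,0,y),flap(gA,150,0,y),(255,120,0))
    c=[flap(fA,r,13,y) for r,y in((150,-85),(200,-85),(200,-115),(150,-115))]
    for i in range(4): L(c[i],c[(i+1)%4],(0,140,255))
    cv2.imwrite(f"pics/ov_{nm}{sys.argv[4]}.png",b)
np.save("m.npy",m)
E
python3 fit.py 0.5 0.6 0 a
```

```text
[ 0.7072381  -0.01734866 -0.18458835] -10.57613361163857
[[ 0.1 -0.9]
 [ 1.6  2.1]
 [-0.9 -2.4]
 [-2.4  1.6]
 [-0.6  0.4]
 [-2.  -2.5]
 [ 1.3 -1.1]
 [ 0.2  2.9]]
```

View pics/ov_scenea.png

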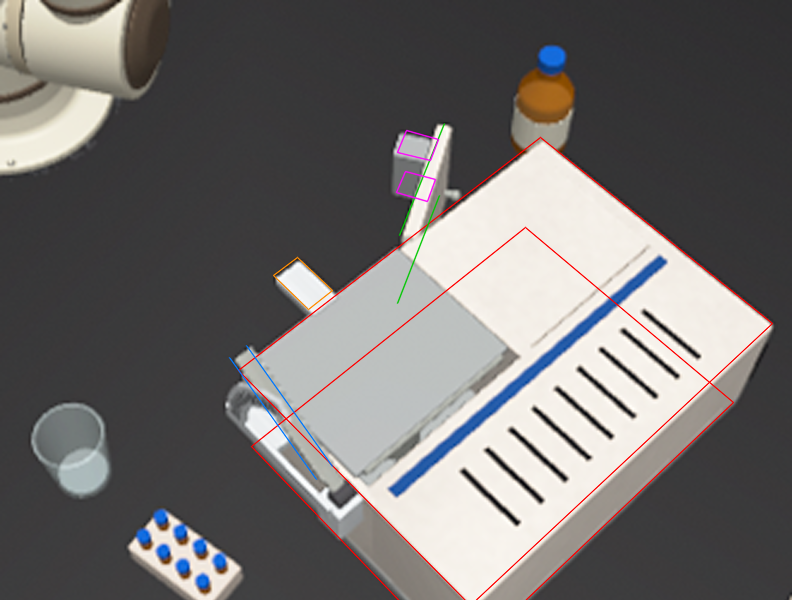

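View pics/ov_sidea.png

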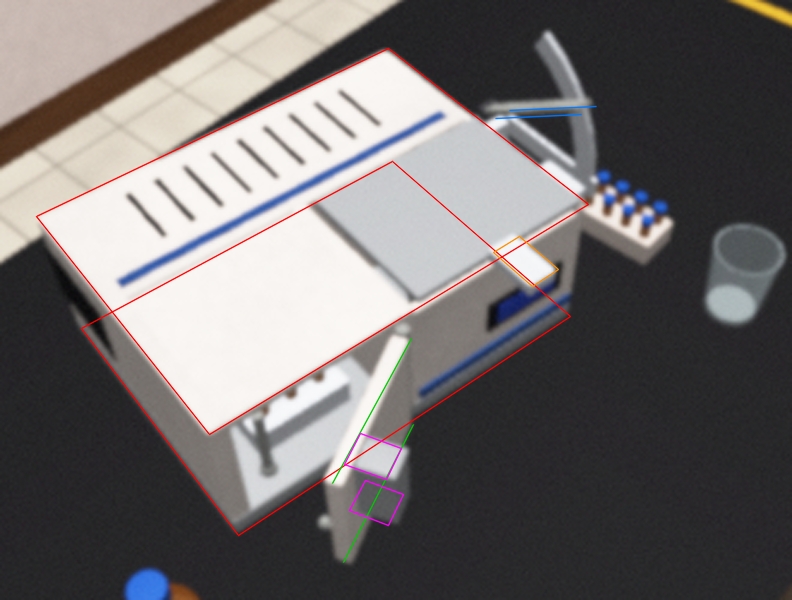

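```bash
cat > fit2.py <<'E'
from h import *
import h
S=lambda u,v:(160+u/2.4,130+v/2.4); D=lambda u,v:(150+u/2.4,110+v/2.4)
S2=lambda u,v:(160+u/2,130+v/2)
def model(x):
    d,g=x[3],x[4]
    o=[("scene",[150,200,160],S2(643,271)),("scene",[150,-200,160],S2(388,500)),("scene",[-150,200,160],S2(452,119)),("scene",[150,-200,0],S2(387,549)),
    ("side",[-150,200,160],D(210,433)),("side",[150,200,160],D(41,222)),("side",[150,-200,160],D(385,50)),("side",[-150,200,0],D(237,528)),
    ("scene",flap(0,200,13,-85),S(297,258)),("scene",flap(0,200,13,-115),S(274,275)),
    ("scene",flap(g,150,3,-204),S(253,348)),("scene",flap(g,150,3,-222),S(237,362)),("side",flap(g,150,3,-213),D(591,101)),
    ]
    for (u,w),sc,sd in zip(((100,8),(130,8),(130,43),(100,43)),((430,160),(437,137),(405,132),(398,155)),((366,437),(357,469),(400,478),(408,448))):
        o+=[("scene",door(d,u,w,145),S(*sc)),("side",door(d,u,w,145),D(*sd))]
    o+=[("side",door(d,150,8,148),D(350,487)),("side",door(d,150,-8,148),D(327,480))]
    return o
P0={k:(np.array(v[0]),np.array(v[1])) for k,v in P.items()}
def setcam(x):
    for i,k in enumerate(("scene","side")):
        h.P[k]=(P0[k][0]+x[5+6*i:8+6*i]/1000, P0[k][1]+x[8+6*i:11+6*i])
def f(x):
    setcam(x)
    return np.concatenate([(proj(n,mod2w(x,p))[0]-q) for n,p,q in model(x)]+[x[[5,6,7,11,12,13]]/2,x[[8,9,10,14,15,16]]/.2])
s=least_squares(f,[0.7,-0.02,-0.18,.55,.6]+[0]*12,loss='soft_l1'); x=s.x
print(x[:5].round(4),np.degrees(x[2])); print(x[5:].round(2))
for (n,p,q),e in zip(model(x),f(x)[:-12].reshape(-1,2)): print(n,np.round(p),e.round(1))
np.save("x.npy",x)
for nm,p in (("grip",door(x[3],115,43,110)),("gripshut",door(0,115,43,110)),("hinge",door(0,0,0,110)),("tab",flap(0,175,6)),("tabG",flap(x[4],175,6))): print(nm,mod2w(x,p).round(4))
E
python3 fit2.py
```

```text
[ 0.7063 -0.0182 -0.1854  0.5547  0.642 ] -10.62036435862543
[-0.14 -0.68  1.68  0.03  0.13  0.13  0.14  0.68  0.51  0.05  0.05  0.  ]
scene [150 200 160] [ 1.6 -0.1]
scene [ 150 -200  160] [2.8 2.6]
scene [-150  200  160] [ 0.6 -1.7]
scene [ 150 -200    0] [-1.2  2.1]
side [-150  200  160] [0.7 0.8]
side [150 200 160] [-0.7 -2. ]
side [ 150 -200  160] [ 2.4 -0.6]
side [-150  200    0] [1.4 3.2]
scene [-200.  -85.  173.] [1.4 0.1]
scene [-200. -115.  173.] [0.9 0.5]
scene [-118. -204.  252.] [-0.3 -1.1]
scene [-118. -222.  252.] [-0.5 -1.7]
side [-118. -213.  252.] [-1.4  0. ]
scene [-217.  101.  145.] [-0.9  0.3]
side [-217.  101.  145.] [ 1.6 -0.6]
scene [-233.  126.  145.] [-0.8  0.7]
side [-233.  126.  145.] [-0.7 -0.9]
scene [-263.  108.  145.] [-1.  -0.3]
side [-263.  108.  145.] [-0.7  1. ]
scene [-247.   82.  145.] [-1.3 -0.7]
side [-247.   82.  145.] [1.7 0.2]
side [-244.  143.  148.] [-2.1 -0.2]
side [-230.  152.  148.] [-0.7  0.1]
grip [[0.4731 0.1223 0.11  ]]
gripshut [[0.5336 0.1515 0.11  ]]
hinge [[0.5547 0.0306 0.11  ]]
tab [[ 0.5159 -0.0842  0.166 ]]
tabG [[ 0.5536 -0.0913  0.2696]]
```

{"fn": "apply_moves", "kwargs": {
  "targets": [6.3,20.3,1.8,0,0,-5.5,0,6.3,20.3,1.8,0,0,-5.5,0,6.3,20.3,1.8,0,0,-5.5,0,6.3,20.3,1.8,0,0,-5.5,0,6.3,20.3,1.8,0,0,-5.5,0],
  "newtons": 40
}}

```text
time: 2.0
ee_pos: [0.2822, -0.2736, 0.2167]
tcp_rot: [180.0, -0.0, -10.9]
wrist_force: [1.6, -0.0, 0.1]
opening: 0.0124
```

{"fn": "apply_moves", "kwargs": {
  "targets": [3.8,12.3,0,0,0,0,0,3.8,12.3,0,0,0,0,0,3.8,12.3,0,0,0,0,0,3.8,12.3,0,0,0,0,0,3.8,12.3,0,0,0,0,0]
}}

```text
time: 2.5
ee_pos: [0.353, -0.0519, 0.217]
tcp_rot: [-179.1, -0.1, -9.1]
wrist_force: [1.0, -0.3, 0.4]
opening: -0.0003
```

{"fn": "apply_moves", "kwargs": {
  "targets": [1.8,5.0,0,0,0,0,0,1.8,5.0,0,0,0,0,0,1.8,5.0,0,0,0,0,0,1.8,5.0,0,0,0,0,0,1.8,5.0,0,0,0,0,0]
}}

```text
time: 3.0
ee_pos: [0.3892, -0.0274, 0.2166]
tcp_rot: [-177.0, 0.1, -6.4]
wrist_force: [-0.0, -0.6, -0.9]
opening: -0.0002
```

{"fn": "apply_moves", "kwargs": {
  "targets": [0,0,-4.0,0,0,0,0,0,0,-4.0,0,0,0,0,0,0,-4.0,0,0,0,0,0,0,-4.0,0,0,0,0]
}}

```text
time: 3.4
ee_pos: [0.387, -0.0272, 0.0939]
tcp_rot: [-177.0, 0.3, -6.4]
wrist_force: [-0.2, 0.9, 0.7]
opening: 0.0001
```

Run:
```python
from workcell import bot,camera
import cv2
for n in ("side","wrist"):
    c=camera(n); cv2.imwrite(f"pics/{n}1.png",c["img"][:,:,::-1])
o=bot.get_obs();print(o["ee_pos"],o["time"],o["tcp_rot"])
```

```text
[ 0.38917463 -0.02720515  0.09768693] 3.5 [-1.77012773e+02  3.21087574e-02 -6.39675819e+00]
```

View pics/side1.png

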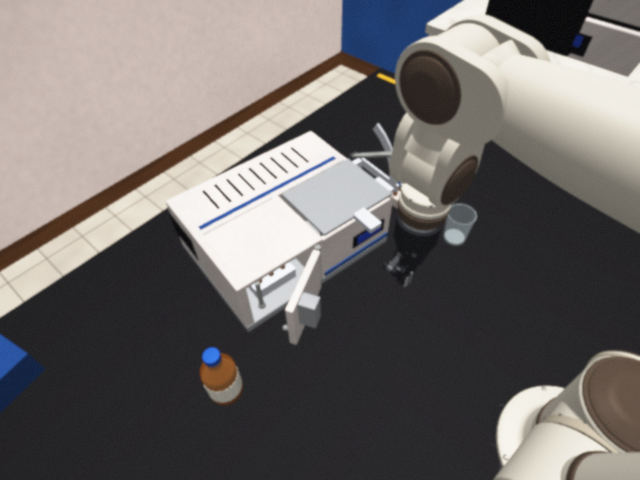

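View pics/wrist1.png

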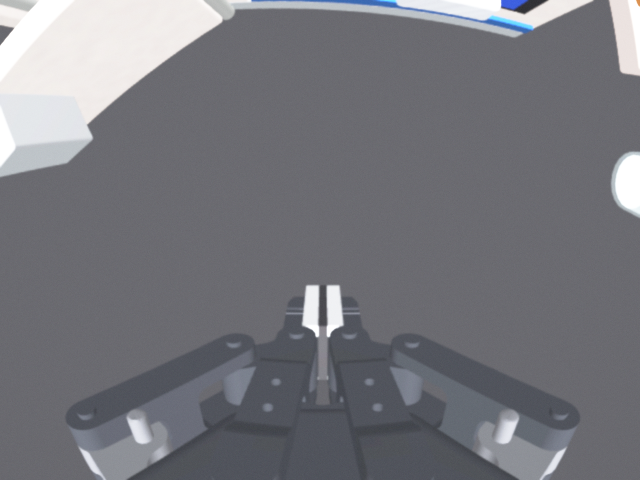

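Run:
```python
from workcell import bot
o=bot.get_obs();print(o["q"].round(2),o["ee_pos"],o["tcp_rot"],o["wrist_force"],o["qd"].round(2))
```

```text
[ -6.45 -18.03 -21.72  86.34   2.99 179.94] [ 0.38917463 -0.02720515  0.09768693] [-1.77012773e+02  3.21087574e-02 -6.39675819e+00] [-0.1423226  -0.04628853  0.41093146] [ 0.26 -0.33  2.06  0.26  0.08 -0.  ]
```

{"fn": "apply_moves", "kwargs": {
  "targets": [0,0.5,0,0,0,7.1,0,0,1,0,0,0,7.1,0,0,1.5,0,0,0,7.1,0,0,2,0,0,0,7.1,0,0,2.5,0,0,0,7.1,0]
}}

```text
time: 4.0
ee_pos: [0.3903, 0.0487, 0.0991]
tcp_rot: [-177.1, -0.1, 36.6]
wrist_force: [0.5, -0.4, -0.5]
opening: 0.0004
```

{"fn": "apply_moves", "kwargs": {
  "targets": [0,0,0,0,0,7.1,0,0,0,0,0,0,7.1,0,0,0,0,0,0,7.1,0,0,0,0,0,0,7.1,0,0,0,0,0,0,7.1,0]
}}

```text
time: 4.5
ee_pos: [0.3904, 0.0482, 0.099]
tcp_rot: [-177.2, 0.0, 79.2]
wrist_force: [0.2, -0.7, -0.1]
opening: -0.0
```

{"fn": "apply_moves", "kwargs": {
  "targets": [0,0,0,0,0,7.1,0,0,0,0,0,0,7.1,0,0,0,0,0,0,7.1,0,0,0,0,0,0,7.1,0,0,0,0,0,0,7.1,0]
}}

```text
time: 5.0
ee_pos: [0.3904, 0.0483, 0.099]
tcp_rot: [-177.2, 0.1, 121.8]
wrist_force: [-0.1, -0.9, -0.3]
opening: 0.0006
```

{"fn": "apply_moves", "kwargs": {
  "targets": [0,0,0,0,0,7.1,0,0,0,0,0,0,7.1,0,0,0,0,0,0,7.1,0,0,0,0,0,0,7.1,0,0,0,0,0,0,7.1,0]
}}

```text
time: 5.5
ee_pos: [0.3903, 0.0483, 0.0991]
tcp_rot: [-177.1, 0.2, 164.4]
wrist_force: [0.1, 0.6, -0.2]
opening: 0.0001
```

Run:
```python
from workcell import bot
from scipy.spatial.transform import Rotation as R
o=bot.get_obs();print(o["time"],o["q"].round(2),o["ee_pos"],o["tcp_rot"],o["wrist_force"])
t=R.from_euler('xyz',[180,0,169.4],degrees=True)
print((t*R.from_euler('xyz',o["tcp_rot"],degrees=True).inv()).as_rotvec(degrees=True)/6)
```

```text
5.5 [  9.29 -16.43 -20.36  87.09  -2.75  24.93] [0.39033484 0.048297   0.0990717 ] [-177.07855636    0.23648478  164.39368731] [ 0.10548057  0.64080089 -0.1556808 ]
[ 0.48331675 -0.07202749  0.83520828]
```

{"fn": "apply_moves", "kwargs": {
  "targets": [0.8,1.7,0,0.48,-0.07,0.84,0,0.8,1.7,0,0.48,-0.07,0.84,0,0.8,1.7,0,0.48,-0.07,0.84,0]
}}

```text
time: 5.8
ee_pos: [0.4141, 0.0998, 0.0984]
tcp_rot: [-179.9, -0.1, 169.1]
wrist_force: [-0.9, -0.7, 0.7]
opening: -0.0002
```

Run:
```python
from workcell import bot,camera
import cv2
for n in ("scene","wrist"):
    c=camera(n); im=c["img"][:,:,::-1]
    if n=="scene": im=cv2.resize(im[130:430,160:500],None,fx=2,fy=2)
    cv2.imwrite(f"pics/{n}2.png",im)
o=bot.get_obs();print(o["ee_pos"],o["time"],o["tcp_rot"])
```

```text
[0.41330471 0.09892199 0.0977492 ] 5.9 [-1.79889471e+02 -1.37449516e-01  1.69073416e+02]
```

View pics/scene2.png

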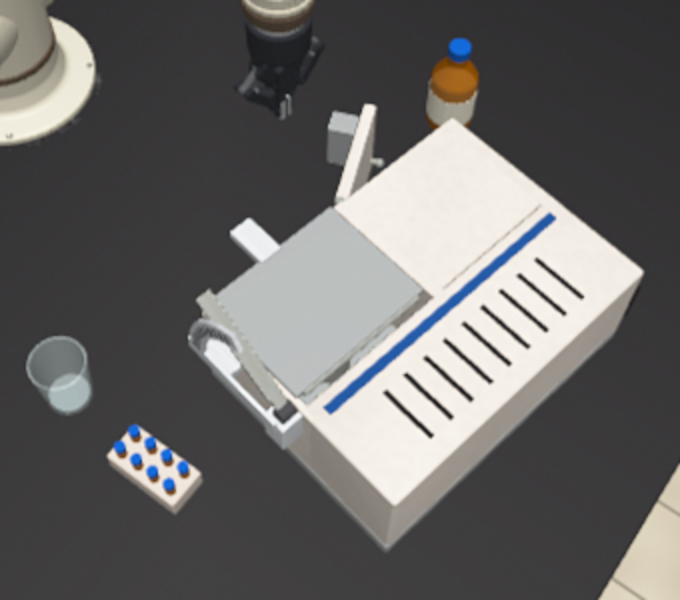

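View pics/wrist2.png

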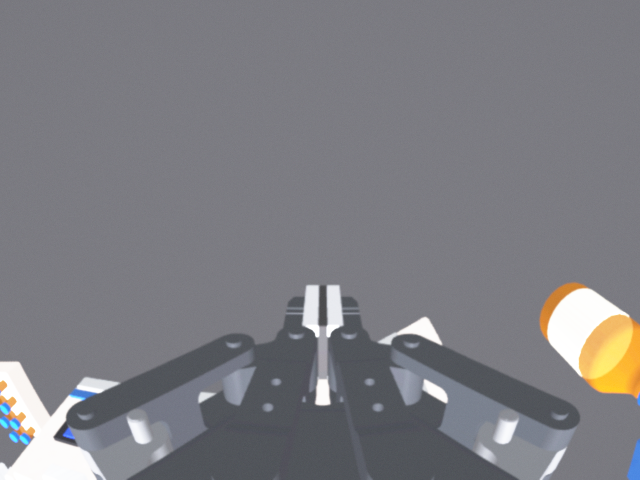

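Run:
```python
from h import *
x=np.load("x.npy")
for d in (.555,.4,.3,.2,.12,.06,0,-.03):
    g=mod2w(x,door(d,115,43+12,110))[0]; print(d,g.round(4), ((g-[.4135,.099,.098])/.03).round(2)[:2])
# bottle cap top px
r=least_squares(lambda p:np.r_[proj("scene",[p[0],p[1],.15])[0]-[390,153],proj("side",[p[0],p[1],.15])[0]-[210.5,355]],[.55,.25]);print(r.x,r.fun)
```

```text
0.555 [0.4619 0.118  0.11  ] [1.61 0.63]
0.4 [0.4765 0.1312 0.11  ] [2.1  1.07]
0.3 [0.4869 0.1385 0.11  ] [2.45 1.32]
0.2 [0.498  0.1448 0.11  ] [2.82 1.53]
0.12 [0.5073 0.1489 0.11  ] [3.13 1.66]
0.06 [0.5145 0.1516 0.11  ] [3.37 1.75]
0 [0.5218 0.1538 0.11  ] [3.61 1.83]
-0.03 [0.5255 0.1547 0.11  ] [3.73 1.86]
[0.54056074 0.31751262] [-0.17269354 -0.56670721 -0.09285683 -0.32874653]
```

{"fn": "apply_moves", "kwargs": {
  "targets": [0.8,0.3,0,0,0,0,0,1.6,0.63,0,0,0,0,0,1.85,0.85,0,0,0,0,0,2.1,1.07,0,0,0,0,0,2.45,1.32,0,0,0,0,0]
}}

```text
time: 6.4
ee_pos: [0.4863, 0.1388, 0.097]
tcp_rot: [-179.9, -0.2, 169.1]
wrist_force: [-1.2, -0.6, 0.3]
opening: 0.0
```

{"fn": "apply_moves", "kwargs": {
  "targets": [0.2,0.1,0,0,0,0,0,0.4,0.2,0,0,0,0,0,0.55,0.27,0,0,0,0,0,0.7,0.34,0,0,0,0,0]
}}

```text
time: 6.8
ee_pos: [0.5077, 0.1492, 0.0967]
tcp_rot: [-179.9, -0.2, 169.1]
wrist_force: [0.2, 0.3, -0.8]
opening: 0.0
```

Run:
```python
from workcell import bot,camera
import cv2
for n in ("scene",):
    c=camera(n); im=c["img"][:,:,::-1]
    if n=="scene": im=cv2.resize(im[130:430,160:500],None,fx=2,fy=2)
    cv2.imwrite(f"pics/{n}3.png",im)
o=bot.get_obs();print(o["ee_pos"],o["time"],o["tcp_rot"],o["wrist_force"])
```

```text
[0.50829138 0.14942715 0.09666267] 6.85 [-1.79914236e+02 -1.76283930e-01  1.69116985e+02] [-0.15082653  0.61993641  0.42439259]
```

View pics/scene3.png

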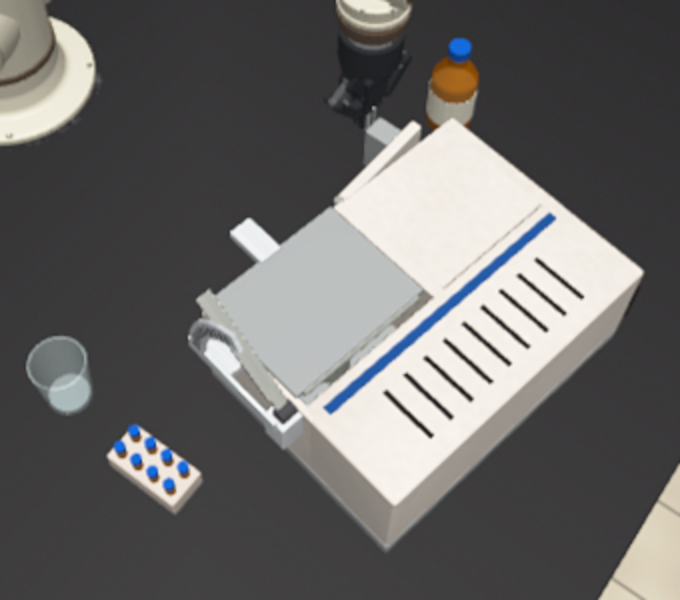

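Door is being pushed and sits nearly shut (~0.12–0.15); now through the catch, gently.

{"fn": "apply_moves", "kwargs": {
  "targets": [0.12,0.04,0,0,0,0,0,0.24,0.09,0,0,0,0,0,0.36,0.13,0,0,0,0,0,0.48,0.17,0,0,0,0,0,0.48,0.17,0,0,0,0,0]
}}

```text
time: 7.35
ee_pos: [0.522, 0.1542, 0.0966]
tcp_rot: [-179.9, -0.2, 169.1]
wrist_force: [0.3, -0.4, 0.7]
opening: -0.0
```

{"fn": "apply_moves", "kwargs": {
  "targets": [0.06,0.01,0,0,0,0,0,0.12,0.02,0,0,0,0,0,0.12,0.02,0,0,0,0,0]
}}

```text
time: 7.65
ee_pos: [0.5248, 0.1548, 0.0968]
tcp_rot: [-179.9, -0.3, 169.1]
wrist_force: [-6.0, -1.1, 2.4]
opening: -0.0003
```

{"fn": "apply_moves", "kwargs": {
  "targets": [0.06,-0.01,0,0,0,0,0,0.12,-0.01,0,0,0,0,0,0.12,-0.01,0,0,0,0,0]
}}

```text
time: 7.95
ee_pos: [0.5248, 0.1548, 0.0967]
tcp_rot: [-179.9, -0.7, 169.2]
wrist_force: [-23.2, 1.1, 11.3]
opening: 0.0001
```

{"fn": "apply_moves", "kwargs": {
  "targets": [0.06,-0.01,0,0,0,0,0,0.12,-0.01,0,0,0,0,0,0.12,-0.01,0,0,0,0,0]
}}

```text
time: 8.25
ee_pos: [0.5249, 0.1548, 0.0967]
tcp_rot: [-179.8, -1.0, 169.2]
wrist_force: [-42.8, 2.1, 19.3]
opening: 0.0001
```

Run:
```python
from workcell import bot,camera
import cv2
for n in ("scene",):
    c=camera(n); im=c["img"][:,:,::-1]
    im=cv2.resize(im[130:330,260:460],None,fx=3,fy=3,interpolation=cv2.INTER_CUBIC)
    cv2.imwrite(f"pics/{n}4.png",im)
o=bot.get_obs();print(o["ee_pos"],o["time"],o["tcp_rot"],o["wrist_force"])
```

```text
[0.52491437 0.15482017 0.09672816] 8.3 [-179.81854296   -1.02733055  169.22314567] [-42.21508891   1.77162463  18.33359588]
```

View pics/scene4.png

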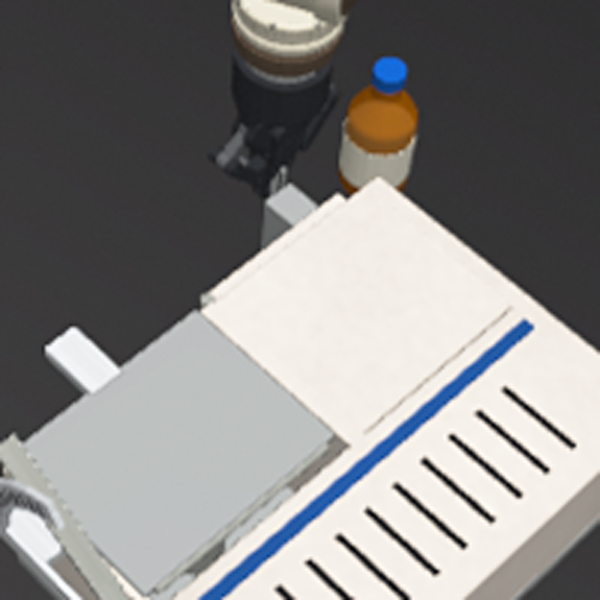

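{"fn": "apply_moves", "kwargs": {
  "targets": [-0.7,0.1,0,0,0,0,0,-2,0.4,0,0,0,0,0,-3,0.6,0,0,0,0,0,-3,0.6,1.5,0,0,0,0,-3,0.6,3,0,0,0,0]
}}

```text
time: 8.8
ee_pos: [0.4405, 0.1719, 0.1862]
tcp_rot: [-179.8, -0.4, 169.2]
wrist_force: [2.3, 1.0, 1.4]
opening: -0.0001
```

```bash
cat > rel.py <<'E'
from h import *
x=np.load("x.npy")
Rm=R.from_euler('z',x[2]); R0=R.from_euler('xyz',[180,0,180+np.degrees(x[2])],degrees=True)
def pose(a,t,r=177,hh=6,back=21): # flap angle a, tool tilt rel (deg) pointing forward, TCP
    g=np.array(flap(a,r,hh)); th=a-np.radians(t)
    Rt=Rm*R.from_euler('y',th)*Rm.inv()*R0
    z=np.array([-np.sin(th),0,-np.cos(th)])
    return mod2w(x,g+back*z)[0],Rt
def rel(p,Rt,o):
    return np.r_[(p-o["ee_pos"])/.03,(Rt*R.from_euler('xyz',o["tcp_rot"],degrees=True).inv()).as_rotvec(degrees=True)/6].round(3)
E
python3 - <<'E'
from rel import *
from workcell import bot
o=bot.get_obs();print(o["time"],o["ee_pos"],o["tcp_rot"],o["wrist_force"],o["q"].round(1))
for b in (-60,21):
    p,Rt=pose(0,20,back=b); print(p,rel(p,Rt,o))
E
```

```text
8.8 [0.44047152 0.17186298 0.18619589] [-179.79514285   -0.36970538  169.17698618] [2.28570744 0.9716965  1.37684757] [21.3 -5.3 -1.2 94.5  0.  32.1]
[ 0.493728   -0.08007273  0.22238156] [ 1.775 -8.398  1.206 -0.598 -3.342  0.039]
[ 0.52095707 -0.08517853  0.14626645] [ 2.683 -8.568 -1.331 -0.598 -3.342  0.039]
```

{"fn": "apply_moves", "kwargs": {
  "targets": [0.3,-1.6,1.2,-0.12,-0.7,0,1,0.6,-3.2,1.6,-0.3,-1.6,0,1,1,-4.8,1.8,-0.48,-2.6,0.04,1,1.3,-6.4,1.8,-0.6,-3.34,0.04,1,1.5,-7.9,1.6,-0.6,-3.34,0.04,1]
}}

```text
time: 9.3
ee_pos: [0.4867, -0.0618, 0.2377]
tcp_rot: [179.9, 20.6, 169.4]
wrist_force: [2.0, 1.1, 0.4]
opening: 0.0721
```

Run:
```python
from rel import *
from workcell import bot,camera
for n in ("side","wrist"):
    c=camera(n); im=c["img"][:,:,::-1]
    cv2.imwrite(f"pics/{n}5.png",im)
o=bot.get_obs();print(o["time"],o["ee_pos"],o["tcp_rot"],o["wrist_force"],o["q"].round(1),o["opening"])
for b in (-60,21):
    p,Rt=pose(0,20,back=b); print(p,rel(p,Rt,o))
```

```text
9.4 [ 0.48645368 -0.06620576  0.2352789 ] [179.94101465  20.27175942 168.88540069] [-0.2236899   0.21964656 -0.19044985] [ -6.8 -24.4 -14.1  80.1  -1.4   4. ] 0.08472528120007719
[ 0.493728   -0.08007273  0.22238156] [ 0.242 -0.462 -0.43  -0.001  0.046  0.079]
[ 0.52095707 -0.08517853  0.14626645] [ 1.150e+00 -6.320e-01 -2.967e+00 -1.000e-03  4.600e-02  7.900e-02]
```

View pics/side5.png

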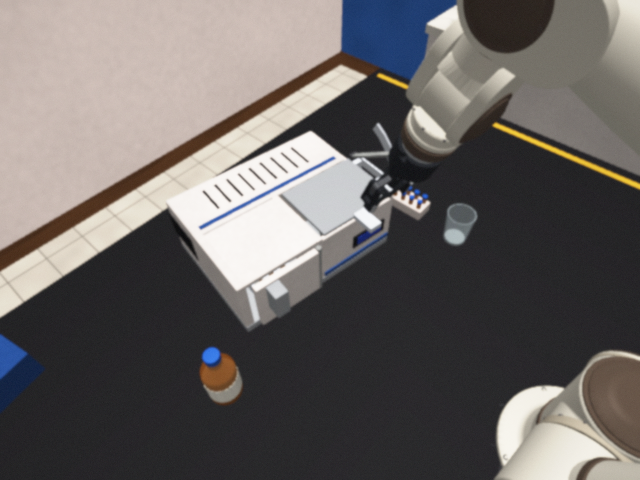

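View pics/wrist5.png

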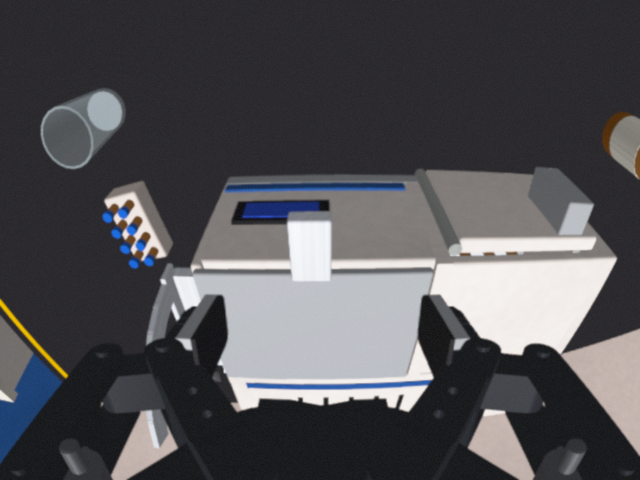

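```bash
cat >> rel.py <<'E'
def wproj(c,p):
    q=(np.atleast_2d(p)-c["origin"])@R.from_euler('xyz',c["rotation"],degrees=True).as_matrix()
    v=np.c_[q[:,0],-q[:,1],-q[:,2]]; th=np.arctan2(np.hypot(v[:,0],v[:,1]),v[:,2]); ph=np.arctan2(v[:,1],v[:,0])
    k=c["intrinsics"]; return np.c_[k[0,2]+k[0,0]*th*np.cos(ph),k[1,2]+k[1,1]*th*np.sin(ph)]
E
python3 - <<'E'
from rel import *
from workcell import camera
c=camera("wrist")
print(c["origin"],c["rotation"])
b=np.ascontiguousarray(c["img"][:,:,::-1])
def L(pts,col):
    q=wproj(c,mod2w(x,np.array(pts)))*8
    cv2.polylines(b,[q.round().astype(np.int32).reshape(-1,1,2)],False,col,1,cv2.LINE_AA,3)
L([flap(0,r,13,y) for r,y in((150,-85),(200,-85),(200,-115),(150,-115))],(0,140,255))
L([flap(0,r,10,y) for r,y in((0,-5),(150,-5),(150,-195),(0,-195))],(0,140,255))
L([flap(x[4],r,3,y) for r,y in((20,-204),(150,-204),(150,-222),(20,-222))],(0,255,0))
L([[-150,-200,160],[-150,200,160],[150,200,160]],(0,0,255))
for z in(75,145):L([door(0,u,o,z) for u,o in((100,8),(130,8),(130,43),(100,43),(100,8))],(255,0,255))
L([door(0,0,8,148),door(0,150,8,148)],(255,0,255))
cv2.imwrite("pics/w6.png",b)
im=camera("side")["img"][:,:,::-1]
cv2.imwrite("pics/d6.png",cv2.resize(im[220:340,220:350],None,fx=5,fy=5,interpolation=cv2.INTER_CUBIC)[:600])
E
```

```text
[ 0.3614154  -0.04122925  0.37793018] [-3.64553816e+01 -5.35311365e-02  7.88484591e+01]
```

View pics/w6.png

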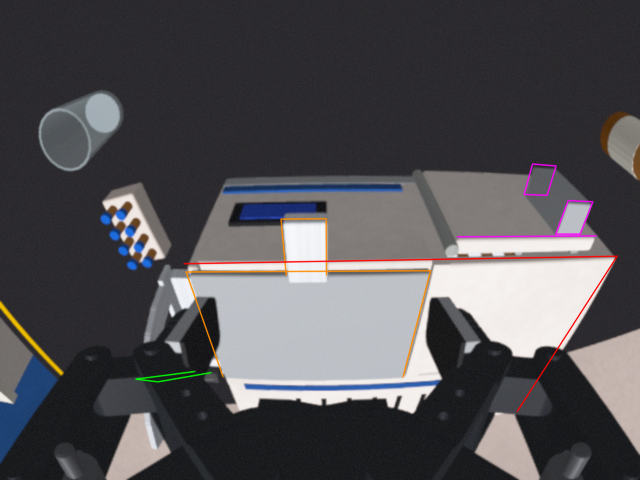

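View pics/d6.png

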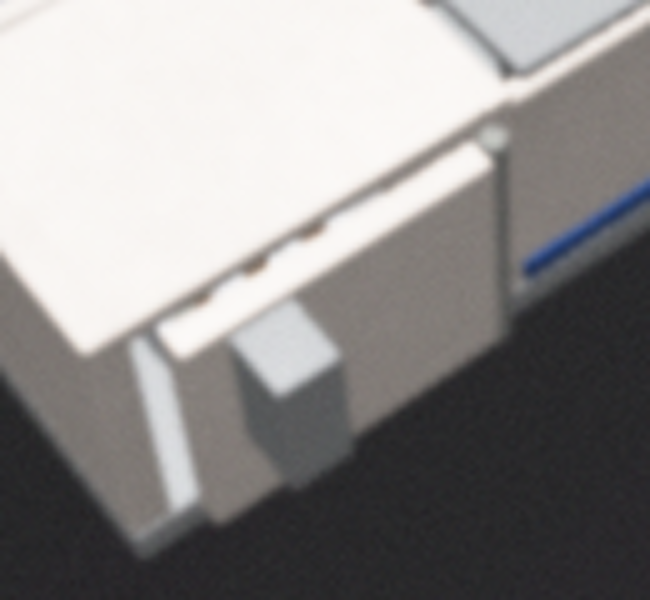

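{"fn": "apply_moves", "kwargs": {
  "targets": [0.24,-0.46,-0.43,0,0.05,0.08,1,0.5,-0.52,-1.2,0,0.05,0.08,1,0.9,-0.58,-2.2,0,0.05,0.08,1,1.15,-0.63,-2.9,0,0.05,0.08,1,1.15,-0.63,-2.97,0,0.05,0.08,1]
}}

```text
time: 10.0
ee_pos: [0.5209, -0.0775, 0.1428]
tcp_rot: [179.9, 19.6, 170.0]
wrist_force: [-1.0, 0.2, -0.5]
opening: 0.0856
```

Run:
```python
from rel import *
from workcell import bot,camera
for n in ("side","wrist"):
    im=camera(n)["img"][:,:,::-1]
    if n=="side": im=cv2.resize(im[140:300,270:480],None,fx=3.5,fy=3.5,interpolation=cv2.INTER_CUBIC)
    cv2.imwrite(f"pics/{n}7.png",im)
o=bot.get_obs();print(o["time"],o["ee_pos"],o["tcp_rot"],o["wrist_force"],o["opening"])
```

```text
10.1 [ 0.52156196 -0.0780344   0.1462188 ] [179.93274055  19.81945766 169.93699231] [-0.48149694 -0.33246927  0.31247291] 0.08546598142845532
```

View pics/side7.png

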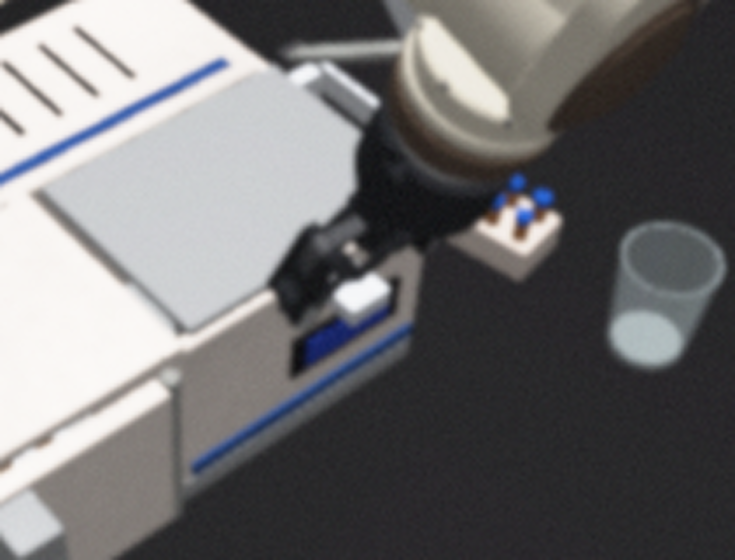

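View pics/wrist7.png

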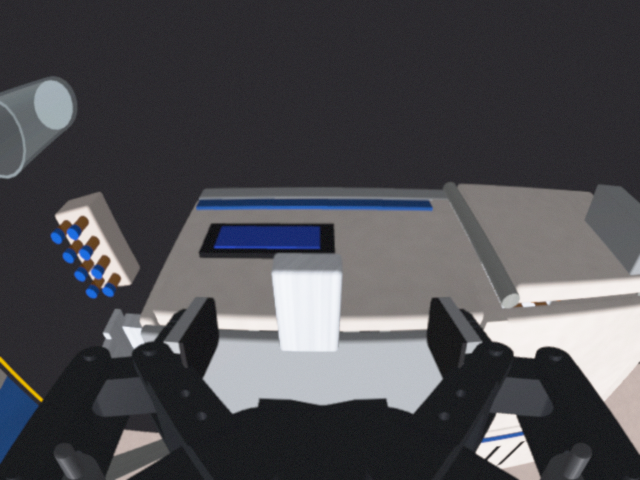

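{"fn": "apply_moves", "kwargs": {
  "targets": [-0.04,-0.22,0,0,0,0,1,-0.04,-0.22,0,0,0,0,1]
}}

```text
time: 10.3
ee_pos: [0.5208, -0.0863, 0.1479]
tcp_rot: [179.9, 20.0, 169.8]
wrist_force: [-0.6, -0.9, -0.9]
opening: 0.0855
```

{"fn": "apply_moves", "kwargs": {
  "targets": [0,0,0,0,0,0,0.2,0,0,0,0,0,0,0,0,0,0,0,0,0,0,0,0,0,0,0,0,0,0,0,0,0,0,0,0],
  "newtons": 40
}}

```text
time: 10.8
ee_pos: [0.5204, -0.086, 0.1461]
tcp_rot: [179.9, 19.9, 169.8]
wrist_force: [-0.3, 0.0, 0.1]
opening: 0.0123
```

Run:
```python
from rel import *
from workcell import bot,camera
for n in ("wrist",):
    im=camera(n)["img"][:,:,::-1]
    cv2.imwrite(f"pics/{n}8.png",im)
o=bot.get_obs();print(o["time"],o["ee_pos"],o["tcp_rot"],o["wrist_force"],o["opening"])
p,Rt=pose(0,20)
for a in (.1,.2,.3,.4,.5,.6,.642):
    p2,R2=pose(a,20); print(a,((p2-p)/.03).round(3),((R2*Rt.inv()).as_rotvec(degrees=True)/6).round(2))
```

```text
10.85 [ 0.52038748 -0.08599045  0.14604661] [179.93722535  19.86687699 169.81804328] [0.00850199 0.28045096 0.69121089] 0.0047605748658669945
0.1 [-0.017  0.003  0.567] [0.18 0.94 0.  ]
0.2 [ 0.022 -0.004  1.134] [ 0.35  1.88 -0.  ]
0.3 [ 0.116 -0.022  1.693] [ 0.53  2.82 -0.  ]
0.4 [ 0.264 -0.049  2.24 ] [ 0.7   3.75 -0.  ]
0.5 [ 0.465 -0.087  2.77 ] [0.88 4.69 0.  ]
0.6 [ 0.718 -0.135  3.276] [ 1.06  5.63 -0.  ]
0.642 [ 0.838 -0.157  3.481] [ 1.13  6.03 -0.  ]
```

View pics/wrist8.png

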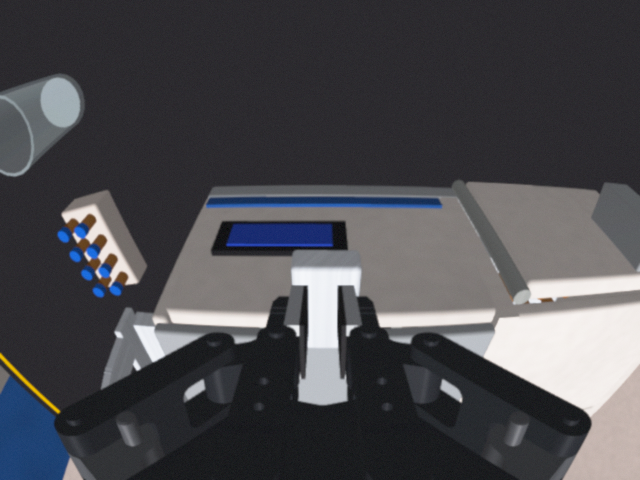

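Run:
```python
from rel import *
from workcell import bot,camera
c=camera("wrist");o=bot.get_obs()
T=R.from_euler('xyz',o["tcp_rot"],degrees=True).as_matrix()
print(o["ee_pos"],o["opening"],o["q"].round(2),o["wrist_force"])
print("tcp",wproj(c,o["ee_pos"]),"grasp",wproj(c,o["ee_pos"]-.019*T[:,2]))
print("tab c",wproj(c,mod2w(x,[flap(0,175,6),flap(0,200,13)])))
s=camera("side");sc=camera("scene")
print("side",proj("side",o["ee_pos"]),proj("scene",o["ee_pos"]))
cv2.imwrite("pics/s9.png",cv2.resize(s["img"][170:270,310:440,::-1],None,fx=6,fy=6,interpolation=cv2.INTER_CUBIC))
cv2.imwrite("pics/c9.png",cv2.resize(sc["img"][200:300,230:360,::-1],None,fx=6,fy=6,interpolation=cv2.INTER_CUBIC))
```

```text
[ 0.52041211 -0.08598536  0.14602098] 0.00028494105914226176 [ -9.22 -20.86 -21.47  69.53  -0.26   0.9 ] [ 0.86494341  1.08410451 -0.30974613]
tcp [[321.48141725 273.15037016]] grasp [[321.37560477 288.05668246]]
tab c [[323.42427344 293.76179312]
 [324.02656113 262.07195684]]
side [[367.27221127 225.60340762]] [[286.81553615 255.49421433]]
```

View pics/s9.png

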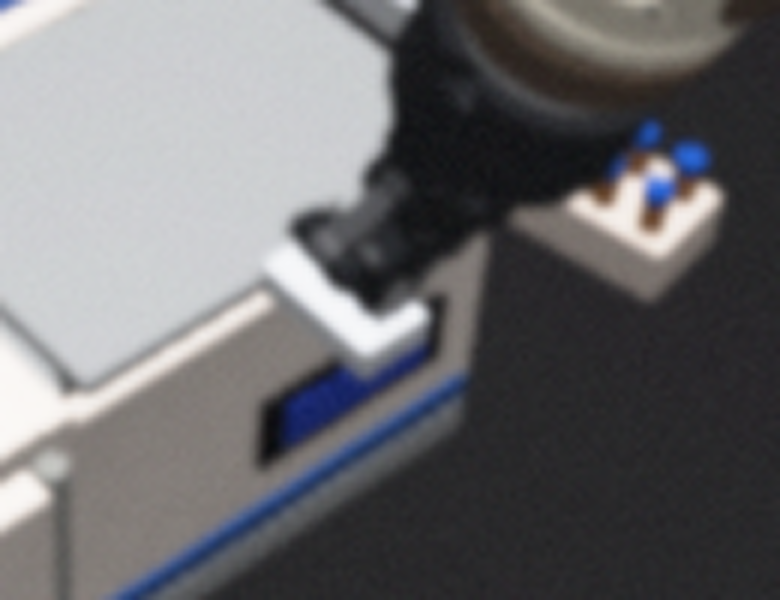

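View pics/c9.png

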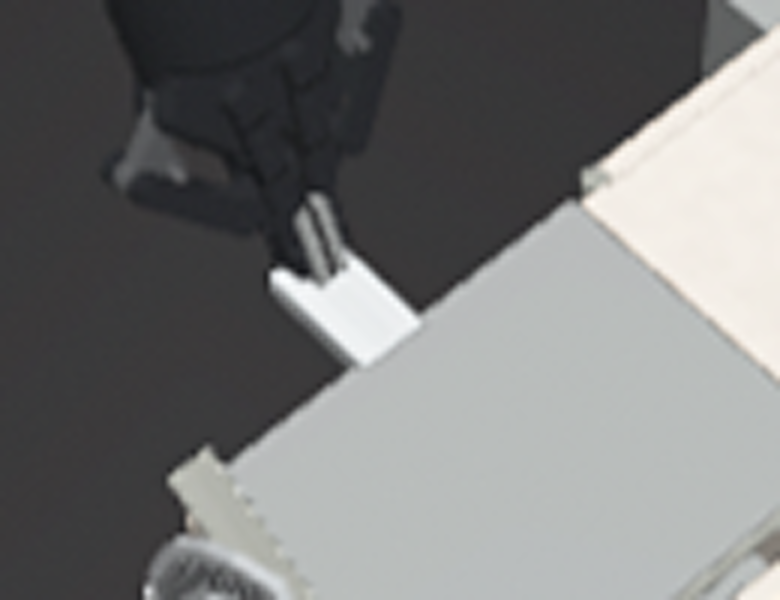

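Run:
```python
from rel import *
from workcell import bot
o=bot.get_obs()
T=R.from_euler('xyz',o["tcp_rot"],degrees=True).as_matrix(); e=o["ee_pos"]
for d in (0,-.01,-.02,-.03):
    p=e+d*T[:,2]; print(d,p.round(4),proj("scene",p).round(1),proj("side",p).round(1))
r=least_squares(lambda p:np.r_[proj("scene",p)[0]-[284.2,246.7],proj("side",p)[0]-[372.5,220]],e)
print(r.x,r.fun,(r.x-e)@T)
```

```text
0 [ 0.5204 -0.086   0.146 ] [[286.8 255.5]] [[367.3 225.6]]
-0.01 [ 0.5171 -0.0854  0.1554] [[285.7 252.4]] [[368.7 223.5]]
-0.02 [ 0.5137 -0.0848  0.1648] [[284.5 249.3]] [[370.1 221.4]]
-0.03 [ 0.5104 -0.0842  0.1742] [[283.3 246.1]] [[371.6 219.3]]
[ 0.51019543 -0.08441932  0.17203207] [-0.97189936 -0.03700077 -0.87792588 -0.00980484] [ 0.00085771 -0.00023801 -0.02798665]
```

{"fn": "apply_moves", "kwargs": {
  "targets": [0,0.04,0,0,0,0,1,0,0.04,0,0,0,0,1,0,0.04,0,0,0,0,1,0,0.04,0,0,0,0,1,0,0.04,0,0,0,0,1]
}}

```text
time: 11.5
ee_pos: [0.5204, -0.0848, 0.1461]
tcp_rot: [179.9, 19.9, 169.8]
wrist_force: [-0.5, -0.1, 0.5]
opening: 0.0724
```

{"fn": "apply_moves", "kwargs": {
  "targets": [0.06,-0.01,-0.18,0,0,0,1,0.12,-0.02,-0.35,0,0,0,1,0.18,-0.03,-0.53,0,0,0,1,0.24,-0.04,-0.7,0,0,0,1,0.3,-0.05,-0.88,0,0,0,1]
}}

```text
time: 12.0
ee_pos: [0.5295, -0.0863, 0.119]
tcp_rot: [179.9, 19.9, 169.8]
wrist_force: [0.2, -0.6, 0.1]
opening: 0.0857
```

Run:
```python
from rel import *
from workcell import bot,camera
o=bot.get_obs();print(o["time"],o["ee_pos"],o["tcp_rot"],o["wrist_force"],o["opening"])
s=camera("side");sc=camera("scene");w=camera("wrist")
a=cv2.resize(s["img"][170:270,310:410,::-1],(400,400),interpolation=cv2.INTER_CUBIC)
b=cv2.resize(sc["img"][200:300,230:330,::-1],(400,400),interpolation=cv2.INTER_CUBIC)
cv2.imwrite("pics/sc10.png",np.hstack([a,b])); cv2.imwrite("pics/w10.png",w["img"][:,:,::-1])
```

```text
12.0 [ 0.52949342 -0.08630061  0.11899735] [179.93882291  19.85141184 169.82177434] [ 0.23192105 -0.60090152  0.13813234] 0.08573631594153247
```

View pics/sc10.png

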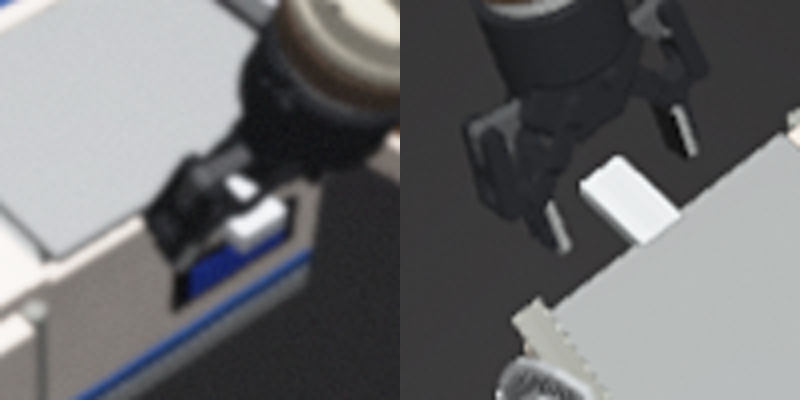

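View pics/w10.png

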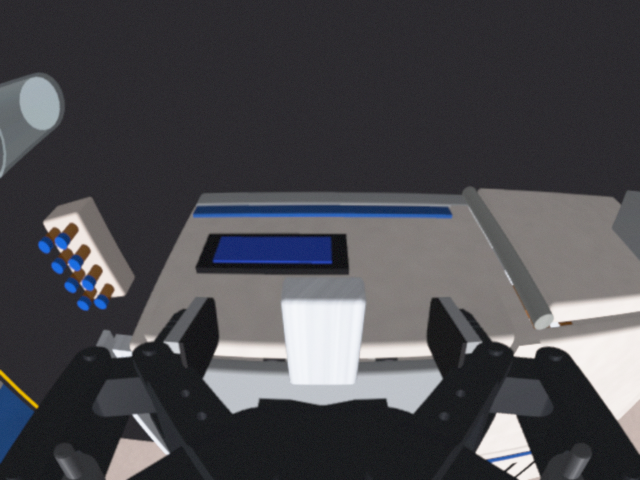

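Run:
```python
from rel import *
from workcell import bot
o=bot.get_obs()
T=R.from_euler('xyz',o["tcp_rot"],degrees=True).as_matrix(); e=o["ee_pos"]
r=least_squares(lambda p:np.r_[proj("scene",p)[0]-[302.5,238.7],proj("side",p)[0]-[356.2,238.7]],e)
print(r.x,r.fun,(r.x-e)@T)
```

```text
[ 0.51738535 -0.03531087  0.1516134 ] [-3.224905   -0.01463849 -2.81742876 -0.07954354] [ 0.00835325  0.04808548 -0.03762843]
```

{"fn": "apply_moves", "kwargs": {
  "targets": [0,0,0,0,0,0,0.2,0,0,0,0,0,0,0.1,0,0,0,0,0,0,0.1,0,0,0,0,0,0,0.1,0,0,0,0,0,0,0.1],
  "newtons": 50
}}

```text
time: 12.65
ee_pos: [0.5295, -0.0861, 0.1201]
tcp_rot: [179.9, 19.9, 169.8]
wrist_force: [-2.6, 1.8, 3.5]
opening: 0.0291
```

Run:
```python
from rel import *
from workcell import bot,camera
s=camera("side");sc=camera("scene");w=camera("wrist")
o=bot.get_obs();print(o["time"],o["ee_pos"],o["tcp_rot"],o["wrist_force"],o["opening"])
a=cv2.resize(s["img"][170:270,310:410,::-1],(400,400),interpolation=cv2.INTER_CUBIC)
b=cv2.resize(sc["img"][200:300,230:330,::-1],(400,400),interpolation=cv2.INTER_CUBIC)
cv2.imwrite("pics/sc11.png",np.hstack([a,b])); cv2.imwrite("pics/w11.png",w["img"][:,:,::-1])
```

```text
12.8 [ 0.52947366 -0.08611022  0.12009859] [179.91847578  19.89480907 169.82581562] [-4.24206574  2.38945915  5.01656034] 0.029016392629564874
```

View pics/sc11.png

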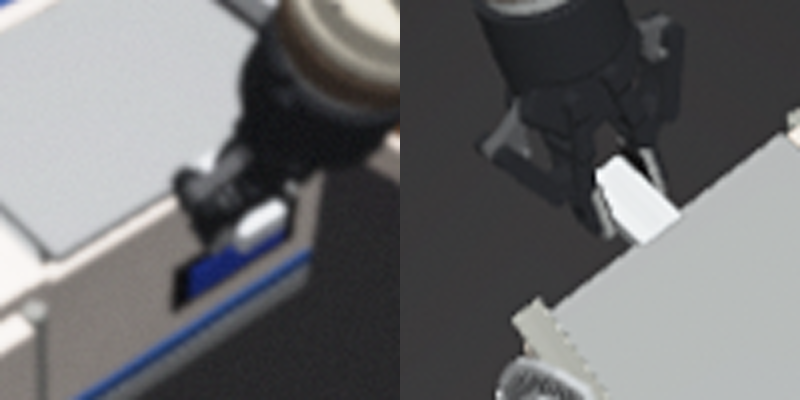

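View pics/w11.png

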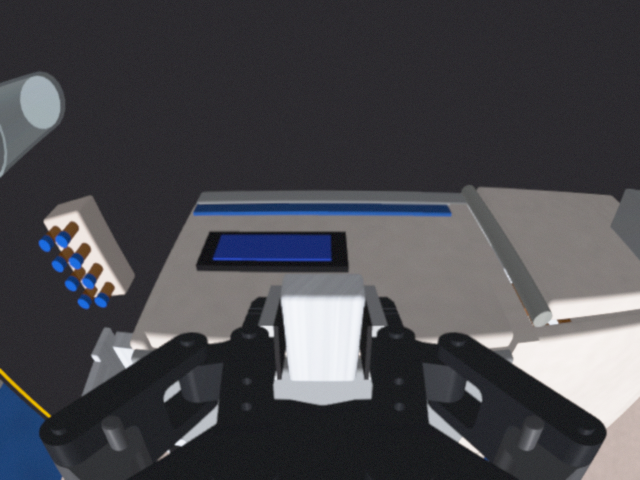

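```bash
cat >> rel.py <<'E'
def arc(e,a):
    H=mod2w(x,[0,-100,160])[0]; Q=Rm*R.from_euler('y',a)*Rm.inv()
    return np.r_[(H+Q.apply(e-H)-e)/.03, Q.as_rotvec(degrees=True)/6].round(3)
E
python3 - <<'E'
from rel import *
from workcell import bot
o=bot.get_obs()
for a in (.05,.1,.15,.2,.25,.3,.35,.4,.45,.5,.55,.6): print(a,arc(o["ee_pos"],a).tolist())
E
```

```text
0.05 [-0.059, 0.011, 0.27, 0.088, 0.469, 0.0]
0.1 [-0.104, 0.02, 0.543, 0.176, 0.939, 0.0]
0.15 [-0.136, 0.026, 0.818, 0.264, 1.408, -0.0]
0.2 [-0.154, 0.029, 1.095, 0.352, 1.877, 0.0]
0.25 [-0.159, 0.03, 1.371, 0.44, 2.346, -0.0]
0.3 [-0.15, 0.028, 1.648, 0.528, 2.816, -0.0]
0.35 [-0.128, 0.024, 1.924, 0.616, 3.285, 0.0]
0.4 [-0.092, 0.017, 2.198, 0.704, 3.754, 0.0]
0.45 [-0.043, 0.008, 2.471, 0.792, 4.224, 0.0]
0.5 [0.02, -0.004, 2.74, 0.88, 4.693, -0.0]
0.55 [0.096, -0.018, 3.006, 0.968, 5.162, 0.0]
0.6 [0.185, -0.035, 3.268, 1.056, 5.631, 0.0]
```

{"fn": "apply_moves", "kwargs": {
  "targets": [-0.06,0.01,0.27,0.09,0.47,0,0.1,-0.1,0.02,0.54,0.18,0.94,0,0.1,-0.14,0.03,0.82,0.26,1.41,0,0.1,-0.15,0.03,1.1,0.35,1.88,0,0.1,-0.15,0.03,1.1,0.35,1.88,0,0.1]
}}

```text
time: 13.3
ee_pos: [0.5244, -0.0852, 0.1526]
tcp_rot: [179.9, 8.1, 169.8]
wrist_force: [-7.8, 3.0, 1.9]
opening: 0.0291
```

Run:
```python
from rel import *
from workcell import bot,camera
s=camera("side");sc=camera("scene")
o=bot.get_obs();print(o["time"],o["ee_pos"],o["tcp_rot"],o["wrist_force"],o["opening"],o["q"].round(1))
a=cv2.resize(s["img"][110:260,260:410,::-1],(400,400),interpolation=cv2.INTER_CUBIC)
b=cv2.resize(sc["img"][190:340,240:390,::-1],(400,400),interpolation=cv2.INTER_CUBIC)
cv2.imwrite("pics/sc12.png",np.hstack([a,b]))
for a in (.05,.1,.15,.2,.25,.3,.35,.4): print(a,arc(o["ee_pos"],a).tolist())
```

```text
13.4 [ 0.52438726 -0.08517448  0.15202776] [179.85418065   8.23813431 169.80800198] [-5.41971429  3.09442121  1.08979776] 0.028838454575277953 [-9.2 -7.4 -7.5 81.7  0.   1. ]
0.05 [-0.006, 0.001, 0.278, 0.088, 0.469, 0.0]
0.1 [0.001, -0.0, 0.555, 0.176, 0.939, 0.0]
0.15 [0.022, -0.004, 0.832, 0.264, 1.408, -0.0]
0.2 [0.057, -0.011, 1.108, 0.352, 1.877, 0.0]
0.25 [0.105, -0.02, 1.381, 0.44, 2.346, -0.0]
0.3 [0.166, -0.031, 1.651, 0.528, 2.816, -0.0]
0.35 [0.241, -0.045, 1.919, 0.616, 3.285, 0.0]
0.4 [0.329, -0.062, 2.182, 0.704, 3.754, 0.0]
```

View pics/sc12.png

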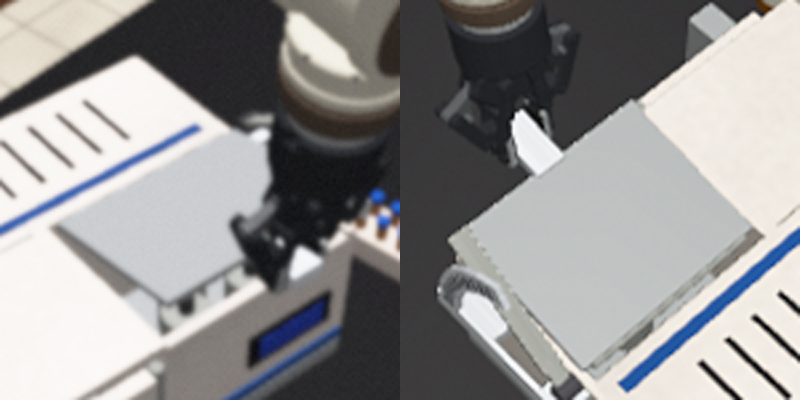

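{"fn": "apply_moves", "kwargs": {
  "targets": [0,0,0.55,0.18,0.94,0,0.1,0.06,-0.01,1.11,0.35,1.88,0,0.1,0.17,-0.03,1.65,0.53,2.82,0,0.1,0.26,-0.05,1.97,0.63,3.38,0,0.1,0.26,-0.05,1.97,0.63,3.38,0,0.1]
}}

```text
time: 13.9
ee_pos: [0.5307, -0.0863, 0.2115]
tcp_rot: [179.7, -12.9, 169.8]
wrist_force: [-17.7, 5.4, 11.5]
opening: 0.0289
```

Run:
```python
from rel import *
from workcell import bot,camera
s=camera("side");sc=camera("scene");w=camera("wrist")
o=bot.get_obs();print(o["time"],o["ee_pos"],o["tcp_rot"],o["wrist_force"],o["opening"],o["q"].round(1))
a=cv2.resize(s["img"][90:240,280:430,::-1],(400,400),interpolation=cv2.INTER_CUBIC)
b=cv2.resize(sc["img"][200:350,230:380,::-1],(400,400),interpolation=cv2.INTER_CUBIC)
cv2.imwrite("pics/sc13.png",np.hstack([a,b]));cv2.imwrite("pics/w13.png",w["img"][:,:,::-1])
cv2.imwrite("pics/scene13.png",sc["img"][:,:,::-1]);cv2.imwrite("pics/side13.png",s["img"][:,:,::-1])
np.savez("w13.npz",o=w["origin"],r=w["rotation"],k=w["intrinsics"])
```

```text
14.05 [ 0.53121159 -0.08635744  0.21177491] [179.71124296 -12.50197276 169.83000793] [-9.2950716   3.7202898   4.43245367] 0.029008427424567815 [ -9.5  18.   25.7 110.3   0.4   0.7]
```

View pics/sc13.png

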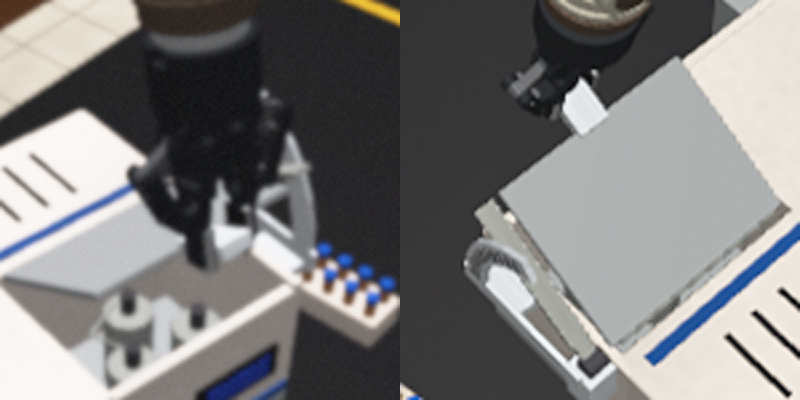

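View pics/w13.png

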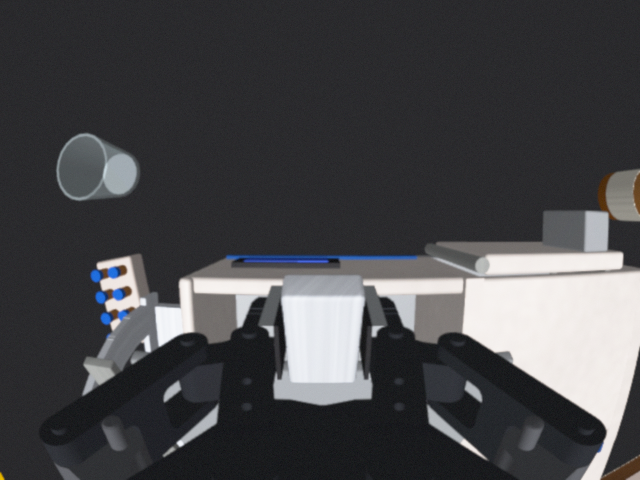

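```bash
cat > ov.py <<'E'
import sys
from rel import *
import h
xs=np.load("x.npy")
for i,k in enumerate(("scene","side")):
    if len(sys.argv)>5 and sys.argv[5]=="cal": h.P[k]=(np.array(P[k][0])+xs[5+6*i:8+6*i]/1000, np.array(P[k][1])+xs[8+6*i:11+6*i])
fn,tag=sys.argv[1],sys.argv[2]; fa,ga=float(sys.argv[3]),float(sys.argv[4])
im=cv2.imread(fn); nm="scene" if "scene" in fn else "side"
x0,y0,w,k=(245,235,95,7) if nm=="scene" else (350,110,80,7)
hh=int(w*.85)
b=cv2.resize(im[y0:y0+hh,x0:x0+w],None,fx=k,fy=k,interpolation=cv2.INTER_CUBIC)
raw=b.copy()
def L(pts,col):
    q=((proj(nm,mod2w(xs,np.array(pts)))-[x0,y0]+.5)*k-.5)*8
    cv2.polylines(b,[q.round().astype(np.int32).reshape(-1,1,2)],False,col,1,cv2.LINE_AA,3)
for hh_ in (2,10): L([flap(fa,r,hh_,y) for r,y in((0,-5),(150,-5),(150,-195),(0,-195))],(0,0,255))
for hh_ in (-3,3): L([flap(ga,r,hh_,y) for r,y in((20,-204),(150,-204),(150,-222),(20,-222))],(0,160,0))
cv2.imwrite(f"pics/o_{tag}.png",b); cv2.imwrite(f"pics/r_{tag}.png",raw)
E
python3 ov.py pics/scene13.png s13 .565 .642 cal; python3 ov.py pics/side13.png d13 .565 .642 cal
```

```text
(no output)
```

View pics/r_s13.png

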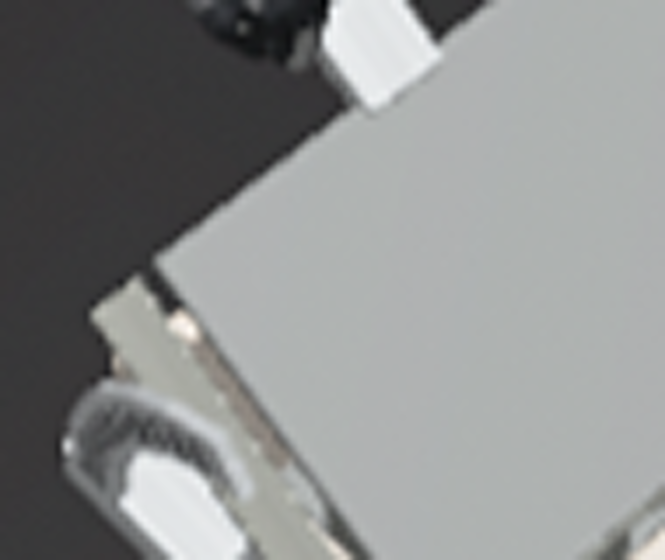

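View pics/o_s13.png

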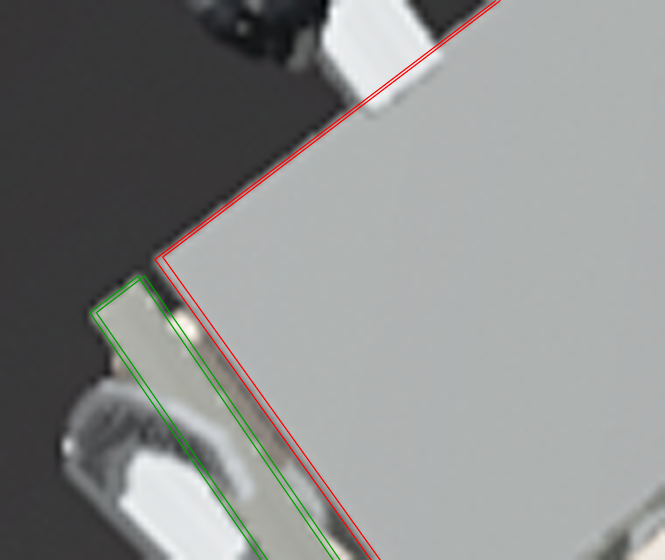

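View pics/o_d13.png

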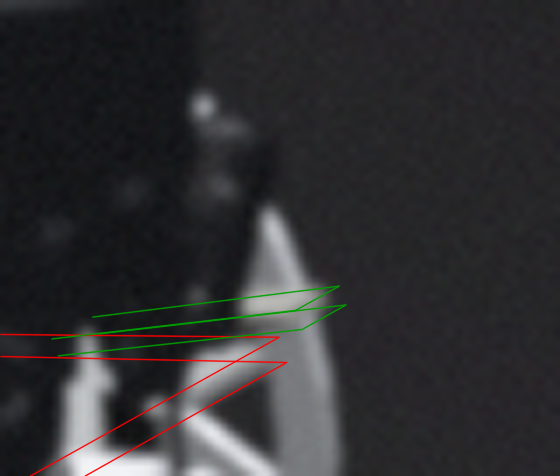

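Run:
```python
from rel import *
for n in("scene","side"):
    print(n,[proj(n,mod2w(x,flap(a,150,3,-213)))[0].round(1).tolist() for a in (.5,.55,.6,.65,.7)])
d=np.load("w13.npz"); c=dict(origin=d["o"],rotation=d["r"],intrinsics=d["k"])
print([wproj(c,mod2w(x,flap(a,150,3,-213)))[0].round(1).tolist() for a in (.5,.55,.6,.65,.7)])
print(c["origin"])
```

```text
scene [[256.6, 276.6], [257.5, 276.3], [258.6, 276.1], [259.8, 276.1], [261.1, 276.2]]
side [[397.4, 161.2], [396.4, 157.9], [395.3, 154.5], [394.1, 151.1], [392.8, 147.8]]
[[105.7, 329.3], [100.4, 339.8], [95.3, 351.3], [90.5, 363.6], [86.0, 376.6]]
[ 0.5018144  -0.08141006  0.40100402]
```

Run:
```python
import cv2
a=cv2.imread("pics/w13.png")[250:450,40:280]; cv2.imwrite("pics/w13z.png",cv2.resize(a,None,fx=3,fy=3,interpolation=cv2.INTER_CUBIC))
a=cv2.imread("pics/side0.png")[120:200,320:420]; cv2.imwrite("pics/side0z.png",cv2.resize(a,None,fx=7,fy=7,interpolation=cv2.INTER_CUBIC))
```

```text
(no output)
```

View pics/w13z.png

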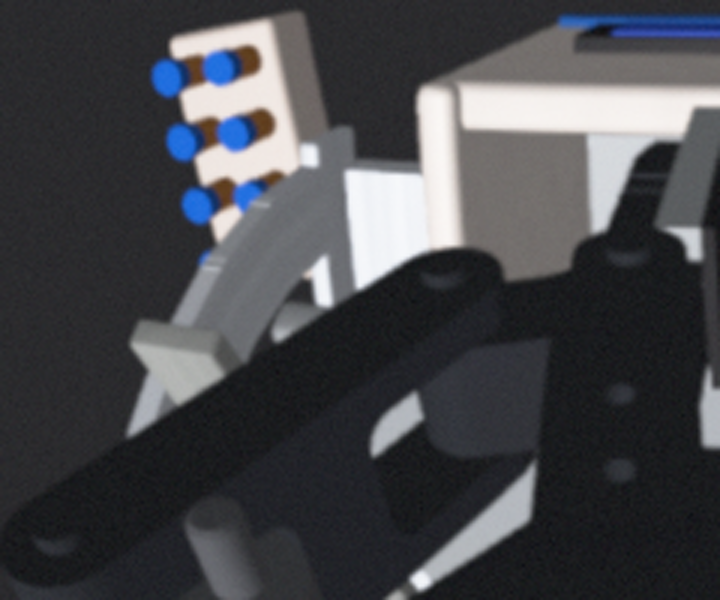

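View pics/side0z.png

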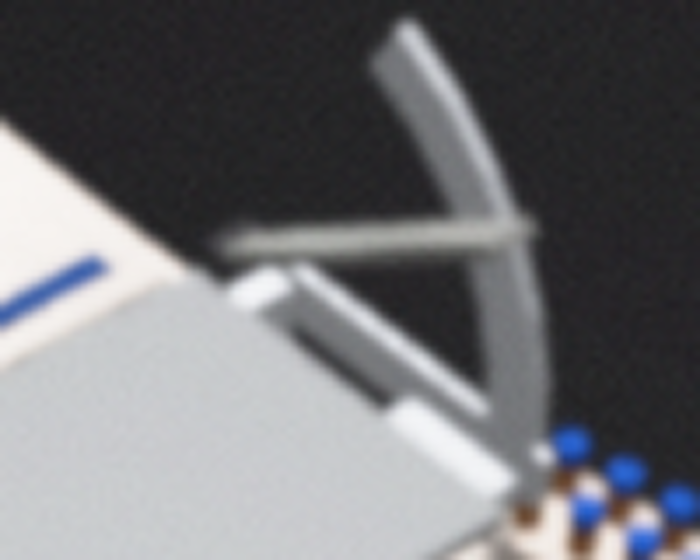

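```bash
python3 - <<'E'
from rel import *
k=7;x0,y0=320,120
im=cv2.imread("pics/side0.png")
for g in (.58,.64,.70):
    b=cv2.resize(im[y0:200,x0:420],None,fx=k,fy=k,interpolation=cv2.INTER_CUBIC)
    for hh in(-3,3):
        q=((proj("side",mod2w(x,np.array([flap(g,r,hh,y) for r,y in((20,-204),(150,-204),(150,-222),(20,-222),(20,-204))])))-[x0,y0]+.5)*k-.5)*8
        cv2.polylines(b,[q.round().astype(np.int32).reshape(-1,1,2)],False,(0,0,255),1,cv2.LINE_AA,3)
    cv2.imwrite(f"pics/g{int(g*100)}.png",b)
    print(g,proj("side",mod2w(x,np.array([flap(g,20,0,-213),flap(g,150,0,-213)]))).round(1).tolist())
for n,(x0,y0,w,h_,k) in {"side":(260,120,110,85,7)}.items():
    im=cv2.imread("pics/side13.png"); cv2.imwrite("pics/side13z.png",cv2.resize(im[y0:y0+h_,x0:x0+w],None,fx=k,fy=k,interpolation=cv2.INTER_CUBIC))
a=[cv2.imread(f"pics/g{g}.png")[100:400,150:600] for g in(58,64,70)]
cv2.imwrite("pics/gcmp.png",np.vstack([np.hstack(a[:2]),np.hstack([a[2],a[2]*0])])[:600,:900][:, :900])
E
python3 -c "
import cv2;a=cv2.imread('pics/gcmp.png');cv2.imwrite('pics/gcmp.png',cv2.resize(a,(800,533)))"
```

```text
0.58 [[359.9, 157.6], [396.2, 157.2]]
0.64 [[359.7, 157.1], [394.9, 153.2]]
0.7 [[359.6, 156.7], [393.4, 149.1]][ WARN:0@1.611] global loadsave.cpp:275 findDecoder imread_('pics/g58.png'): can't open/read file: check file path/integrity
Traceback (most recent call last):
TypeError: 'NoneType' object is not subscriptable
[ WARN:0@0.046] global loadsave.cpp:275 findDecoder imread_('pics/gcmp.png'): can't open/read file: check file path/integrity
Traceback (most recent call last):
cv2.error: OpenCV(4.12.0) /io/opencv/modules/imgproc/src/resize.cpp:4208: error: (-215:Assertion failed) !ssize.empty() in function 'resize'
```

View pics/side13z.png

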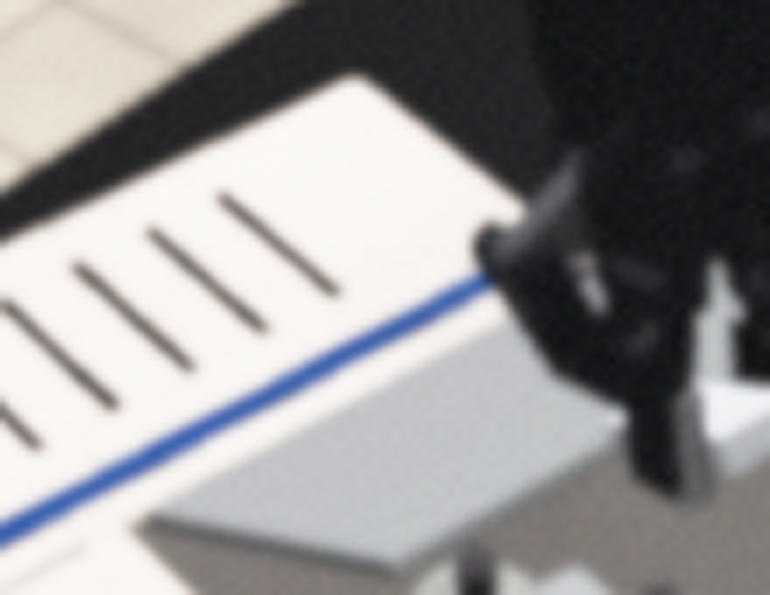

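```bash
sed -i 's/flap(g,150,3,-204)/flap(g,150,9,-204)/;s/flap(g,150,3,-222)/flap(g,150,9,-222)/;s/("side",flap(g,150,3,-213),D(591,101))/("side",flap(g,150,6,-213),(395.7,152.1)),("side",flap(g,25,6,-213),(360,154.5))/' fit2.py; python3 fit2.py | head -2
python3 - <<'E'
from rel import *
k=7;x0,y0=320,120
im=cv2.imread("pics/side0.png"); A=[]
for g in (.57,.61,.65):
    b=cv2.resize(im[y0:200,x0:420],None,fx=k,fy=k,interpolation=cv2.INTER_CUBIC)
    for hh in(3,9):
        q=((proj("side",mod2w(x,np.array([flap(g,r,hh,y) for r,y in((0,-204),(150,-204),(150,-222),(0,-222),(0,-204))])))-[x0,y0]+.5)*k-.5)*8
        cv2.polylines(b,[q.round().astype(np.int32).reshape(-1,1,2)],False,(0,0,255),1,cv2.LINE_AA,3)
    A.append(b[100:400,190:590])
k=7;x0,y0=260,170
im=cv2.imread("pics/side13.png")
for g in (.5,.55,.60):
    b=cv2.resize(im[y0:220,x0:360],None,fx=k,fy=k,interpolation=cv2.INTER_CUBIC)
    for hh in(2,10):
        q=((proj("side",mod2w(x,np.array([flap(g,r,hh,y) for r,y in((0,-5),(150,-5),(150,-195))])))-[x0,y0]+.5)*k-.5)*8
        cv2.polylines(b,[q.round().astype(np.int32).reshape(-1,1,2)],False,(0,0,255),1,cv2.LINE_AA,3)
    A.append(b[50:350,0:400])
cv2.imwrite("pics/gc.png",cv2.resize(np.vstack([np.hstack(A[:2]),np.hstack([A[2],A[3]])]),(800,600)))
cv2.imwrite("pics/gc2.png",np.hstack(A[4:]))
E
```

```text
[ 0.7062 -0.0182 -0.1843  0.5546  0.6184] -10.559417706067054
[-0.08 -0.53  1.5   0.03  0.11  0.17  0.08  0.53  0.49  0.03  0.06 -0.04]
```

View pics/gc.png

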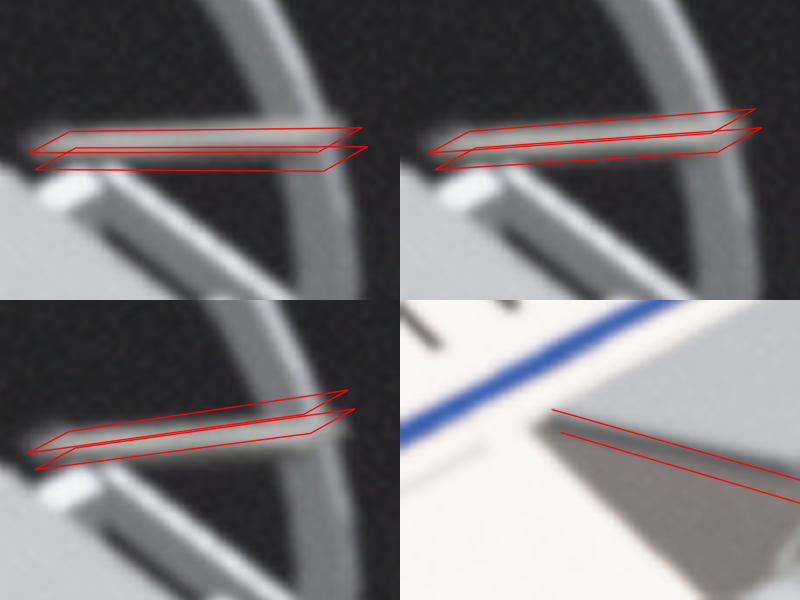

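View pics/gc2.png

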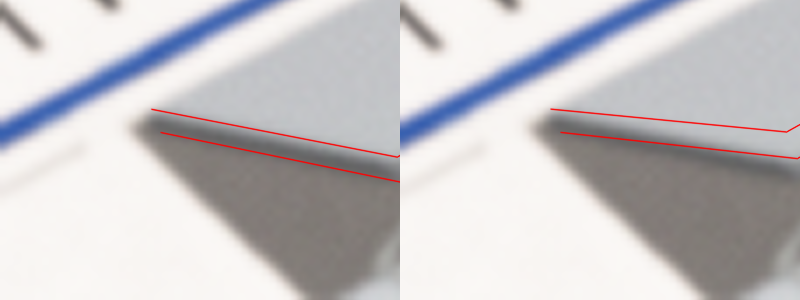

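```bash
cat > meas.py <<'E'
from rel import *
from scipy.ndimage import gaussian_filter1d
def edges(fn,c0,c1,rowguess,half,sign):
    g=cv2.cvtColor(cv2.imread(fn),cv2.COLOR_BGR2GRAY).astype(float); P_=[]
    for c in range(c0,c1+1):
        r0=rowguess(c); rr=np.arange(r0-half,r0+half,.1)
        v=cv2.remap(g.astype(np.float32),np.full((len(rr),1),c,np.float32),rr.astype(np.float32)[:,None],cv2.INTER_CUBIC).ravel()
        d=gaussian_filter1d(np.gradient(v),5)*sign; P_.append((c,rr[np.argmax(d)]))
    P_=np.array(P_); ok=np.ones(len(P_),bool)
    for _ in range(4):
        f=np.polyfit(P_[ok,0],P_[ok,1],1); e=P_[:,1]-np.polyval(f,P_[:,0]); ok=abs(e)<max(2*e[ok].std(),.15)
    return f,ok.sum(),len(ok),e[ok].std()
def solve(sl,y,h,cam="side",c=None):
    def s(a):
        q=proj(cam,mod2w(x,np.array([flap(a,25,h,y),flap(a,145,h,y)]))); return (q[1,1]-q[0,1])/(q[1,0]-q[0,0])
    from scipy.optimize import brentq
    return brentq(lambda a:s(a)-sl,.2,1.1)
if __name__=="__main__":
    mid=lambda c:155-(c-352)*.066
    for sg,h,y,nm in((1,9,-222,"top"),(-1,3,-204,"bot")):
        f,n,N,sd=edges("pics/side0.png",360,384,lambda c:mid(c)-sg*2,2.5,sg); print("gauge",nm,f,n,N,sd,solve(f[0],y,h))
    # flap: light->dark (top edge), dark->bg
    for fn in ("pics/side13.png",):
        gm=lambda c:187+(c-282)*.2
        for sg,h in((-1,10),(1,2)):
            f,n,N,sd=edges(fn,288,312,lambda c:gm(c)+(0 if sg<0 else 2),4,sg); print("flap",f,n,N,sd,solve(f[0],-5,h))
E
python3 meas.py
```

```text
gauge top [-5.28461538e-02  1.71230769e+02] 25 25 0.09240546104407504 0.5946752359709897
gauge bot [-3.57692308e-02  1.68586154e+02] 25 25 0.2632056814911536 0.5950368911413805
flap [ 0.47860769 47.63231538] 23 25 2.387388730356267 0.3777310185145459
flap [1.46461538e-01 1.47269538e+02] 25 25 1.4976264297469726 0.5819600084261258
```

```bash
sed -i 's/gm=lambda c:.*/gm=lambda c:193.2+(c-281.4)*.207/; s/lambda c:gm(c)+(0 if sg<0 else 2),4,sg/lambda c:gm(c)+(-.7 if sg<0 else 1),1.6,sg/' meas.py; python3 meas.py
python3 - <<'E'
from rel import *
x0,y0,k=270,180,12
im=cv2.imread("pics/side13.png"); cv2.imwrite("pics/z.png",cv2.resize(im[y0:y0+30,x0:x0+60],None,fx=k,fy=k,interpolation=cv2.INTER_CUBIC))
E
```

```text
gauge top [-5.28461538e-02  1.71230769e+02] 25 25 0.09240546104407504 0.5946752359709897
gauge bot [-3.57692308e-02  1.68586154e+02] 25 25 0.2632056814911536 0.5950368911413805
flap [  0.2059703 134.9921868] 24 25 0.09398464401874672 0.5436992665667462
flap [  0.207  137.4502] 25 25 1.6077746776921856e-14 0.5500225158711708
```

View pics/z.png

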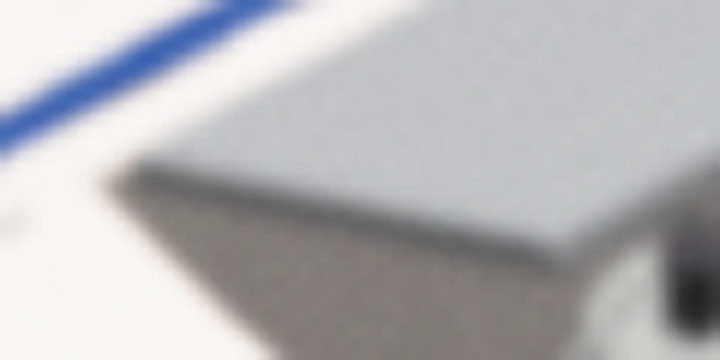

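Run:
```python
from rel import *
from workcell import bot
o=bot.get_obs(); print(o["ee_pos"],o["tcp_rot"])
for a in (.025,.05): print(a,arc(o["ee_pos"],a).tolist())
d=np.load("w13.npz"); c=dict(origin=d["o"],rotation=d["r"],intrinsics=d["k"])
for a in (.55,.6,.65): print(a,[wproj(c,mod2w(x,flap(a,150,h,y)))[0].round(1).tolist() for h,y in((9,-204),(9,-222),(3,-204),(3,-222))])
```

```text
[ 0.53121159 -0.08635744  0.21177491] [179.71124296 -12.50197276 169.83000793]
0.025 [0.044, -0.008, 0.132, 0.044, 0.235, 0.0]
0.05 [0.091, -0.017, 0.264, 0.087, 0.469, 0.0]
0.55 [[110.1, 350.7], [82.5, 346.7], [114.3, 341.7], [86.8, 338.2]]
0.6 [[105.4, 363.2], [77.4, 358.6], [109.4, 353.4], [81.6, 349.3]]
0.65 [[101.0, 376.4], [72.7, 371.2], [104.7, 366.0], [76.7, 361.3]]
```

{"fn": "apply_moves", "kwargs": {
  "targets": [0.04,-0.01,0.13,0.04,0.23,0,0.1,0.09,-0.02,0.26,0.09,0.47,0,0.1,0.09,-0.02,0.26,0.09,0.47,0,0.1,0.09,-0.02,0.26,0.09,0.47,0,0.1]
}}

```text
time: 14.45
ee_pos: [0.534, -0.0869, 0.2199]
tcp_rot: [179.7, -15.3, 169.8]
wrist_force: [-9.7, 5.5, 4.9]
opening: 0.0288
```

```bash
python3 - <<'E'
from rel import *
from workcell import bot,camera
for i in range(3):
    s=camera("side"); cv2.imwrite(f"pics/side14{i}.png",s["img"][:,:,::-1])
sc=camera("scene"); w=camera("wrist")
cv2.imwrite("pics/scene14.png",sc["img"][:,:,::-1]);cv2.imwrite("pics/w14.png",w["img"][:,:,::-1])
im=cv2.imread("pics/side140.png"); x0,y0,k=270,100,6
cv2.imwrite("pics/side14z.png",cv2.resize(im[y0:y0+100,x0:x0+130],None,fx=k,fy=k,interpolation=cv2.INTER_CUBIC))
o=bot.get_obs();print(o["time"],o["ee_pos"],o["tcp_rot"],o["wrist_force"],o["opening"])
E
python3 ov.py pics/scene14.png s14 .6 .6 cal
```

```text
14.7 [ 0.53402674 -0.08687087  0.2198412 ] [179.667058   -15.28340189 169.83896911] [-9.31303648  3.95403822  4.17849767] 0.028693177293393914
```

View pics/side14z.png

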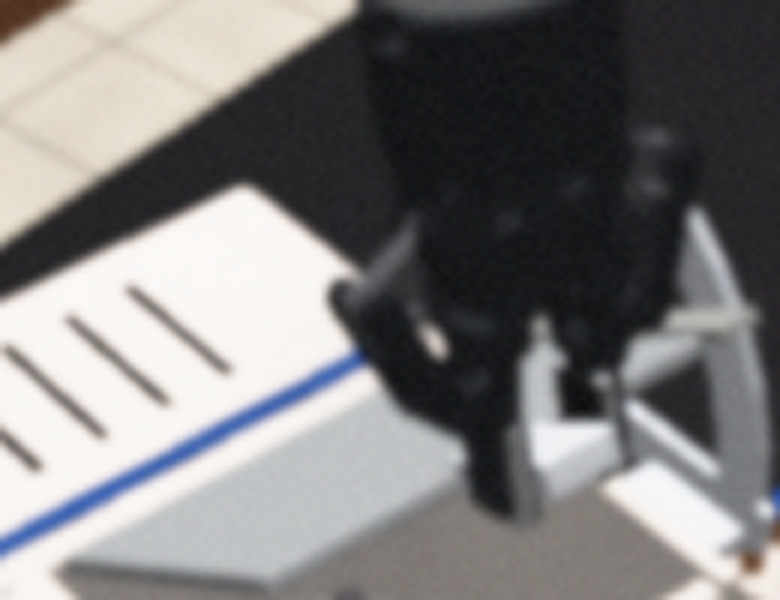

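View pics/r_s14.png

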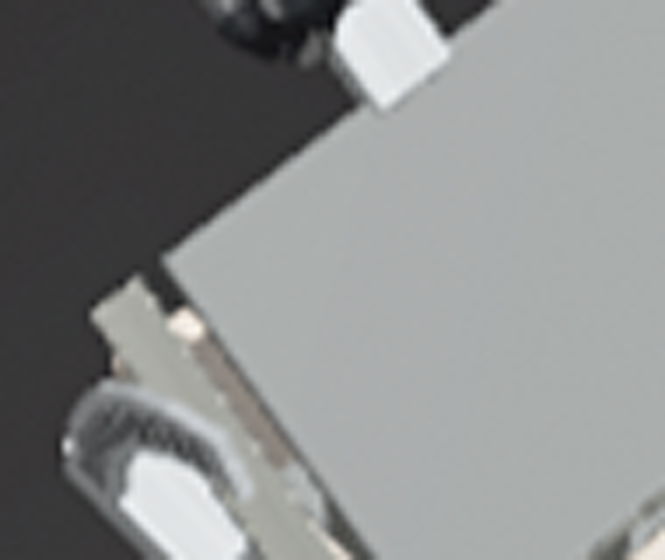

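```bash
cat > cmp.py <<'E'
import sys
from rel import *
fn,tag,fa,ga=sys.argv[1],sys.argv[2],float(sys.argv[3]),float(sys.argv[4])
x0,y0,k,w,hh=360,138,14,45,35
im=np.mean([cv2.imread(f).astype(float) for f in fn.split(",")],axis=0).astype(np.uint8)
b=cv2.resize(im[y0:y0+hh,x0:x0+w],None,fx=k,fy=k,interpolation=cv2.INTER_CUBIC)
cv2.imwrite(f"pics/cr_{tag}.png",b)
def L(pts,col):
    q=((proj("side",mod2w(x,np.array(pts)))-[x0,y0]+.5)*k-.5)*8
    cv2.polylines(b,[q.round().astype(np.int32).reshape(-1,1,2)],False,col,1,cv2.LINE_AA,3)
for h_ in (2,10): L([flap(fa,r,h_,y) for r,y in((0,-5),(150,-5),(150,-195),(0,-195))],(0,0,255))
for h_ in (3,9): L([flap(ga,r,h_,y) for r,y in((20,-204),(150,-204),(150,-222),(20,-222))],(0,200,0))
cv2.imwrite(f"pics/co_{tag}.png",b)
E
python3 cmp.py pics/side140.png,pics/side141.png,pics/side142.png a .6 .6
sed -i 's/for fn in .*/for fn,gm in (("pics\/side13.png",lambda c:193.2+(c-281.4)*.207),("pics\/side140.png",lambda c:193.5+(c-281.4)*.09),("pics\/side141.png",lambda c:193.5+(c-281.4)*.09),("pics\/side142.png",lambda c:193.5+(c-281.4)*.09)):/; s/ gm=lambda c:.*/ pass/' meas.py; python3 meas.py
```

```text
gauge top [-5.28461538e-02  1.71230769e+02] 25 25 0.09240546104407504 0.5946752359709897
gauge bot [-3.57692308e-02  1.68586154e+02] 25 25 0.2632056814911536 0.5950368911413805
flap [  0.2059703 134.9921868] 24 25 0.09398464401874672 0.5436992665667462
flap [  0.207  137.4502] 25 25 1.6077746776921856e-14 0.5500225158711708
flap [1.03288459e-01 1.63750917e+02] 23 25 0.06375810319639057 0.5966518096797392
flap [9.00000e-02 1.70674e+02] 25 25 1.5421232963320263e-14 0.6102128210138776
flap [1.05469434e-01 1.63059463e+02] 22 25 0.05938500160737612 0.5955772598379092
flap [9.00000e-02 1.70674e+02] 24 25 1.3398122314101547e-14 0.6102128210138759
flap [1.10928273e-01 1.61453658e+02] 22 25 0.06512382763084638 0.5928784219870122
flap [9.00000e-02 1.70674e+02] 23 25 1.592122218624434e-14 0.6102128210138756
```

View pics/cr_a.png

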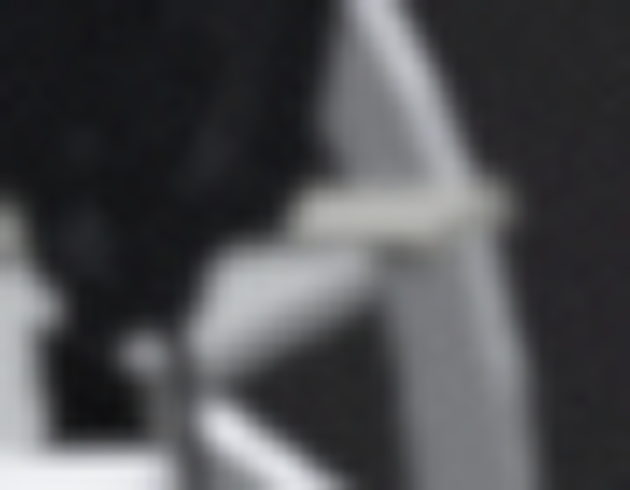

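View pics/co_a.png

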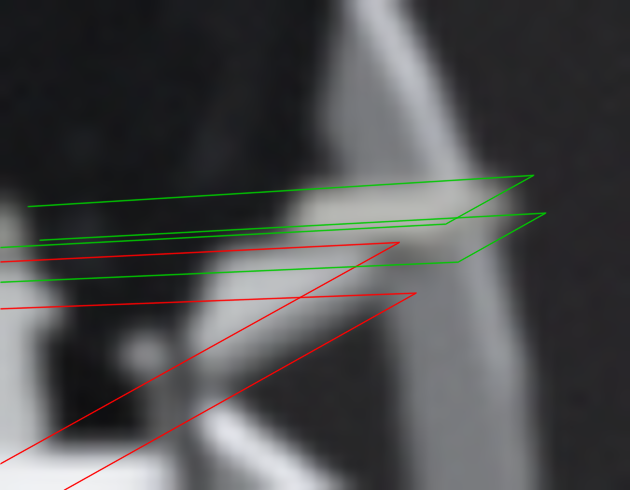

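{"fn": "apply_moves", "kwargs": {
  "targets": [0,0,0,0,0,0,0.1,0,0,0,0,0,0,0.1,0,0,0,0,0,0,0.1,0,0,0,0,0,0,0.1,0,0,0,0,0,0,0.1]
}}

```text
time: 15.2
ee_pos: [0.534, -0.0869, 0.2198]
tcp_rot: [179.7, -15.3, 169.8]
wrist_force: [-8.7, 4.5, 4.4]
opening: 0.0291
```

Run:
```python
from rel import *
from workcell import bot,camera
for n in ("side","scene"):
    s=camera(n); cv2.imwrite(f"pics/{n}15.png",s["img"][:,:,::-1])
o=bot.get_obs();print(o["time"],o["ee_pos"],o["tcp_rot"],o["wrist_force"],o["opening"])
from meas import edges,solve
f,*r=edges("pics/side15.png",288,312,lambda c:192.8+(c-281.4)*.1,1.6,-1); print("flap",solve(f[0],-5,10),r)
a=cv2.imread("pics/scene0.png").astype(int);b=cv2.imread("pics/scene15.png").astype(int)
d=abs(a-b).sum(2)
for nm,(l,t,r_,bt) in dict(bottle=(374,149,396,175),beaker=(172,298,206,339),rack=(210,340,261,385),gauge=(256,280,300,335)).items(): print(nm,d[t:bt,l:r_].mean())
cv2.imwrite("pics/f.png",np.hstack([cv2.resize(cv2.imread("pics/side15.png")[120:420,190:490],(400,400)),cv2.resize(cv2.imread("pics/scene15.png")[140:390,160:410],(400,400))]))
```

```text
15.3 [ 0.53402171 -0.08685947  0.21983098] [179.66582398 -15.28312911 169.83824788] [-9.37313606  4.96204591  4.3357668 ] 0.02867561787876433
flap 0.5962256935779936 [np.int64(25), 25, np.float64(0.05627405468569598)]
bottle 20.51048951048951
beaker 28.253945480631277
rack 26.07276688453159
gauge 48.654545454545456
```

View pics/f.png

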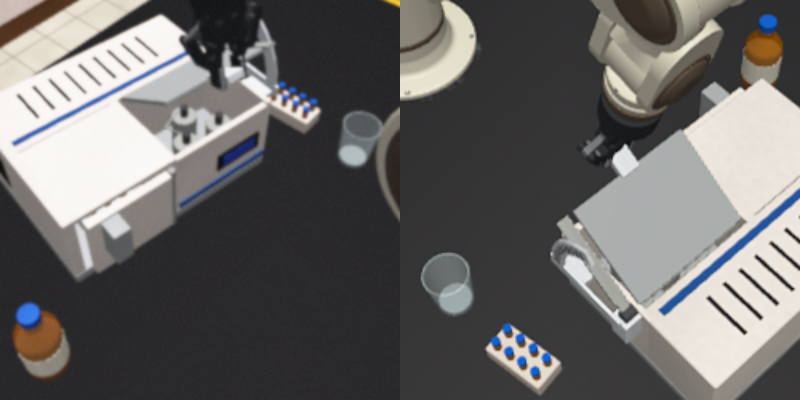

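```bash
python3 -c "
from workcell import bot
print(bot.job_done())"
```

```text
the job is handed in; nothing more can be done
None
```

The door is shut and the flap is held in line with the gauge arm. I handed the job in at about 15.3 s, with the gripper still holding the tab.

- **Door:** I pushed the door shut first. It ended on a rigid stop: the arm stopped moving and the wrist force rose to about 47 N. Later pictures show it still flush in its frame.
- **Flap:** In the side-camera image the flap edge reads 0.596 rad and the gauge arm 0.595 rad, both found the same way. The flap held steady over the last 0.6 s. The grip is 50 N, with the fingers 29 mm apart on the 30 mm tab.
- **Bystanders:** Bottle, beaker, vial rack and gauge arm look unmoved in the last pictures.

**What failed or disagreed:**
- **First grasp:** It closed on air just above the tab. In the pictures the fingertips sit about 28 mm behind the reported TCP, so I opened, went 28 mm deeper and gripped again.
- **Flap and gauge angles:** Other estimates differed by about 0.02 rad. The tool's rotation puts the flap near 0.61, and a fit to all my picture points puts the gauge near 0.62. I relied on comparing the two in the same camera.
- **Wrist force:** A steady load of about 11 N remained at the wrist while holding.

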